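# Pack the half-covered kit case and bolt it shut

### The arm

A 6-joint arm with a two-finger parallel gripper is mounted at the origin on the work surface. World frame = base frame: x ahead of the robot, y to its left, z up, the work surface at z = 0. Lengths are in mm, angles in rad, forces in N, time in s.
With the tool pointing down it reaches from about 275 to 725 mm from the base axis. Payload 15.9 kg.
Tool frame: the origin (TCP) lies at the very end of the fingers, on their centre line; the grasp point (between the pads) lies 19 mm behind it; z points along the fingers, y is the line along which they close (so a half turn about z gives the same grasp; the last joint's range is limited). The gripper opens to 85 mm and grips with 20 to 120 N. Pads are 22 mm wide; open, the fingers measure 114 mm over their backs; the gripper's body (76 mm by 85 mm) begins 54 mm behind the grasp point. The pads swing forward as they close: fully open they stand 13 mm farther back than shut.
Start: joints at [-1.212, 0.213, -0.034, 1.323, 0, 1.571], TCP at [175.569, -468.146, 195.806] pointing down, gripper open.
Joint ranges: [-2.98, 2.98], [-0.74, 1.72], [-1.14, 1.35], [-2.1, 2.04], [-1.57, 1.44], [-3.14, 3.14]. Speed limits (rad/s): [1.89, 1.89, 2.39, 2.57, 3.14, 3.14].

### API

Orientations are given as a 3x3 rotation matrix whose columns are the frame's x, y, z axes.
In Python, from workcell import sensors, cams, job gives the robot as it stands.
- The arm moves only by the tool carry_out, never from a script. Its argument "deltas" is a list of rows, each a list of 2 entries, a list of its own where there are three numbers: the shift along the tool's x, y, z scaled (see below), then the turn about the tool's z scaled (see below). A call has 1 to 20 rows; each row is the pose to reach, as a shift and turn from the pose commanded when the call began, along the tool's axes at that moment; what a row does not reach only later rows make up. The controller multiplies each number of a shift by 300 mm and each number of a turn by 60 degrees. A row lasts 1/8 s, in which the tool goes at most 62.5 mm and 10.7 degrees, less where a joint would pass 70% of its speed; a pose out of reach is approached as far as the arm can. A call with a number of a shift or a turn outside -1 to 1 is refused whole. A call with a gripper value outside its range is refused whole. "grip" is the finger opening in mm, from 0 to 85.4, set as the call begins (left out, the last holds). The fingers move at their own pace and stop on an object; "newtons" is the grip in N (left out, the last holds). Time passes only in rows, so rows that repeat a pose let the fingers close. It gives the time, the measured TCP pose, the force, the opening and the grip force at its end, in the units of the state.
- sensors.sense(): the state, without advancing time (a new reading comes with each control period).
- cams.grab_frame(name): name is "scene" or "top" or "wrist"; returns the picture (420x560x3 uint8, blue, green, red); there is no depth.
- cams.get_calibration(name): a dict with "fx", "fy", "cx", "cy" (pixels), "distortion" ([k1, k2, p1, p2, k3] as OpenCV has them; the pictures are not rectified), "view" (4x4, takes a point from world to camera coordinates). Camera axes: x right, y down, z forward; pixel columns grow to the right and rows downward; lengths in mm; the calibration is good to about 2 mm. A picture is of the moment at which its call begins: read the wrist's pose just before it. get_calibration takes no time and is no camera call; for the wrist camera it gives the pose at the moment of the call.
- job.close_job(): hands the job in; it is judged then, once.
The state is a dict: "time": time; "qpos": joint angles; "qd": joint speeds; "joint_efforts": joint torques, N m; "ee_pos": TCP position; "orientation": TCP orientation; "contact_force": force on the tool from outside, world axes, zero at the start; "wrist_torque": the same for the moment, N m; "opening": opening from 0.0 (shut) to 1.0 (fully open); "gripper_force": force on a finger pad.
Only numpy, scipy, OpenCV 4.12 (cv2) and the standard library are available. Lean on these libraries where they do the work, as an engineer would, in place of code of your own. Each camera call takes 0.05 s, during which the arm holds its last target. There are 200 camera calls.

### The job

Pack the plywood case, in this order: pull the bolt's black knob straight out as far as it goes; slide the black battery pack, already in the case, under the clear cover until it is against the end wall; stand the aluminium angle bracket in the open half, foot flat on the case floor and pointing away from the cover, upright next to the cover's edge; and set the stepped grey block flat on the bracket's foot, its tall part next to the upright. Then push the knob fully home so that the bolt lies over the block's low step, and let go. Leave the solder spool, the torch and the meter where they are.

Things in the scene. Friction and masses are not known exactly. Their poses are not given: they have to be found in the camera images.
- case: Plywood case fixed to the table. Outside 202 (x) x 95 (y) x 38 mm high; walls 8, floor 6 mm; inside 186 x 79 mm. Origin: centre of underside. Clear cover, 4 mm thick, on the walls from x = +13 mm to the +x end (underside 38 mm up); the rest is open above. Bolt guide outside the -y wall: x -79.5 mm, y -39.5 to -63.5 mm, 26 mm wide, 68 mm high.
- bolt (a joint): Push-pull bolt: how far it is pulled out, m; it slides along the case's y, outwards to -y. 0 = home: the 10 mm steel rod crosses the open half at case x = -79.5 mm, axis 54 mm above the table, tip at y = +10 mm. 0.058 = out at its stop, the opening clear. About 3 N of friction; it stays where it is left.
- bolt_knob (a point): Centre of the bolt's black round knob: disc 34 mm in diameter, 18 mm thick along case y, 54 mm above the table; at case x = -79.5 mm, y = -99 mm when home, -157 mm when out. Axes as the case's. 26 mm clear between knob and guide when home.
- pack: Black battery pack, slab 80 (x) x 72 (y) x 28 mm high, 0.2 to 0.4 kg. Origin: centre of underside. Starts on the case floor, axes along the case's, partly under the cover, at least 44 mm free between its -x face and the case's -x wall. Against the +x end wall its origin is at case x = +53 mm.
- bracket: Aluminium angle bracket, 0.35 to 0.65 kg: foot 100 (x) x 72 (y) x 16 mm high; upright plate 18 mm thick (x), 72 mm wide, at the foot's +x end (middle at x = +41 mm), its top 100 mm above the underside. Origin: centre of the foot's underside. Starts standing on the table. Packed: x along case x, origin near case x = -40 mm, 6 mm of play along x, 7 along y.
- block: Stepped block, 0.3 to 0.55 kg: grey base 75 (x) x 72 (y) x 24 mm high; dark upper part 47 (x) x 50 (y) mm, middle at x = +12 mm, top 60 mm above the underside; low step with brass screws at the -x end. Origin: centre of underside; centre of mass at x = +5 mm. Starts on the table. Packed: x along case x, origin near case x = -51 mm, underside 22 mm above the table, 7 mm of play each way.
- spool: Bystander: metal spool of solder, 68 mm in diameter, 42 mm high, standing. Origin: centre of its underside.
- torch: Bystander: dark torch standing on its head, 42 mm in diameter, 120 mm high. Origin: centre of its underside.
- meter: Bystander: black hand meter lying flat, 150 x 78 x 36 mm. Origin: centre of its underside.
Mind the look-alikes: they are no part of the job. Leave any blue look-alike of the block alone.

How it is judged:
By the outcome, as a careful person would: the job done as asked, in the order asked, and still so for the second after the job is handed in, with the robot touching nothing.
It also fails if it takes over 72 s, if anything falls off the work surface, if the arm or the gripper's body presses on something with over 40 N, if the wrist force passes 120 N, or if a joint passes its speed limit or range.

## Working session

There is one attempt and no reset: what is moved stays moved. The work goes in short steps, Python scripts to look and compute and a tool call to move; the robot and the scene stay as the last step left them, time stands still between calls to the robot, and variables do not carry over. Pictures are saved under pics/ and viewed, at most 10 in all, crops included, and the job is handed in when it is done.

Besides the shell and the picture viewer there is one more tool, called after ">>>" as a command line: name --argument value ..., lists and objects as JSON in quotes. carry_out: Moves the arm, as the interface text tells. Its arguments: {"type":"object","properties":{"deltas":{"type":"array","items":{"type":"array"}},"grip":{"type":"number"},"newtons":{"type":"number"}},"required":["deltas"]}

```bash
mkdir -p pics; python3 - <<'E'
from workcell import sensors,cams
import cv2,numpy as np
s=sensors.sense();print(s)
for n in("scene","top"):
    f=cams.grab_frame(n);cv2.imwrite(f"pics/{n}0.png",f);c=cams.get_calibration(n);print(n,c)
E
```

```text
{'time': 0.0, 'qpos': array([-1.21199731e+00,  2.13355159e-01, -3.50326967e-02,  1.32347684e+00,
        1.19887724e-05,  1.57081259e+00]), 'qd': array([-0.00113712,  0.00092947, -0.00015574,  0.00010982, -0.0012597 ,
       -0.0012886 ]), 'joint_efforts': array([-1.23329948e-03, -6.86158919e+01,  4.87116516e+01,  1.74368295e-02,
       -1.46061443e-04, -4.84929217e-06]), 'ee_pos': array([ 175.45391678, -467.82478204,  195.32714512]), 'orientation': array([[ 9.36324939e-01,  3.51134557e-01, -3.63933598e-04],
       [ 3.51134745e-01, -9.36324400e-01,  1.00454737e-03],
       [ 1.19713885e-05, -1.06837249e-03, -9.99999429e-01]]), 'contact_force': array([ 0.01634961, -0.39876917,  0.75794028]), 'wrist_torque': array([ 0.02547652, -0.02499257,  0.07546499]), 'gripper_force': 0.0, 'opening': 0.998810587235773}
scene {'fx': 394.1827638683132, 'fy': 394.1827638683132, 'cx': 284.7092465139147, 'cy': 206.1763380277759, 'distortion': array([0.00761063, 0.        , 0.        , 0.        , 0.        ]), 'view': array([[-3.34521595e-01,  9.42270258e-01, -1.49017994e-02,
         1.25370997e+02],
       [ 6.37361627e-01,  2.14569637e-01, -7.40087851e-01,
        -3.14573228e+02],
       [-6.94165296e-01, -2.57073203e-01, -6.72345082e-01,
         1.49785222e+03],
       [ 0.00000000e+00,  0.00000000e+00,  0.00000000e+00,
         1.00000000e+00]])}
top {'fx': 546.5672986637113, 'fy': 546.5672986637113, 'cx': 275.94632461722824, 'cy': 214.12160106206437, 'distortion': array([-0.04618841,  0.        ,  0.        ,  0.        ,  0.        ]), 'view': array([[-1.64455299e-02, -9.99669419e-01, -1.97635281e-02,
         8.64230541e+01],
       [-9.98594447e-01,  1.74174871e-02, -5.00575786e-02,
         5.17937892e+02],
       [ 5.03852616e-02,  1.89125260e-02, -9.98550771e-01,
         1.57806562e+03],
       [ 0.00000000e+00,  0.00000000e+00,  0.00000000e+00,
         1.00000000e+00]])}
```

View pics/scene0.png

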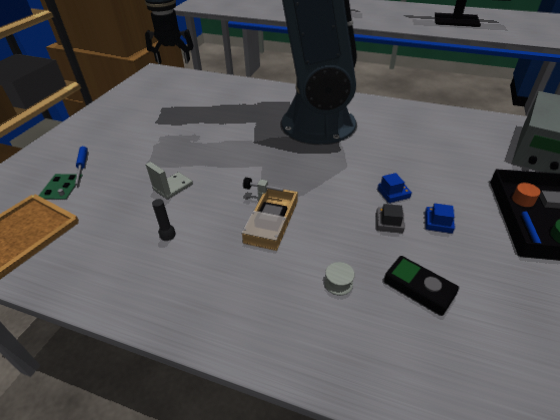

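View pics/top0.png

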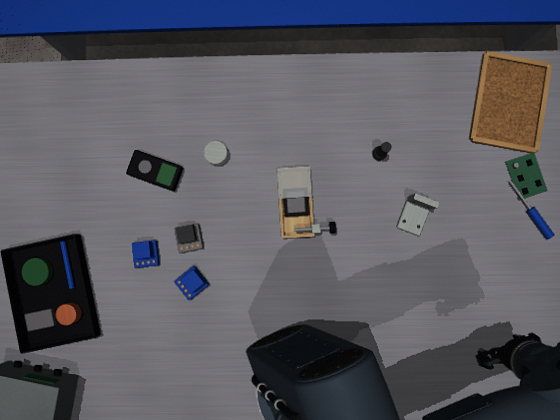

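Scene: case at top-view (296,202), knob (333,228), bracket (415,215), and for the block: grey with dark top (188,237), blue look-alikes (146,254), (191,283). I choose the grey one (188,237); meter (155,170), spool (217,153) and torch (381,151) are bystanders. Next is the close crop to check.

```bash
cat > h.py <<'E'
import numpy as np,cv2
from workcell import sensors,cams
def K(c):return np.array([[c['fx'],0,c['cx']],[0,c['fy'],c['cy']],[0,0,1.]])
def cast(c,uv,z):
    uv=np.array(uv,float).reshape(-1,1,2);n=cv2.undistortPoints(uv,K(c),c['distortion']).reshape(-1,2)
    R=c['view'][:3,:3];t=c['view'][:3,3];o=-R.T@t;d=np.c_[n,np.ones(len(n))]@R
    z=np.broadcast_to(z,len(n));return o+d*((z-o[2])/d[:,2])[:,None]
def proj(c,P):
    r,_=cv2.Rodrigues(c['view'][:3,:3]);return cv2.projectPoints(np.array(P,float).reshape(-1,1,3),r,c['view'][:3,3],K(c),c['distortion'])[0].reshape(-1,2)
E
python3 - <<'E'
from h import *
f=cv2.imread('pics/top0.png')
def cr(x,y,w,h,s):return cv2.resize(f[y:y+h,x:x+w],None,fx=s,fy=s,interpolation=cv2.INTER_CUBIC)
a=cr(265,155,80,100,5);b=cr(165,215,50,50,5);d=cr(390,185,50,50,5)
cv2.imwrite('pics/c1.png',np.hstack([a,np.vstack([b,d])]))
c=cams.get_calibration('top')
print(cast(c,[[296,202],[333,228],[415,215],[188,237]],[40,54,16,30]).round())
w=cams.get_calibration('wrist');print(w)
s=sensors.sense();R=s['orientation'];V=np.linalg.inv(w['view']);print('cam in tool',R.T@V[:3,:3],R.T@(V[:3,3]-s['ee_pos']))
E
```

```text
[[ 552.   19.   40.]
 [ 475.  -84.   54.]
 [ 510. -326.   16.]
 [ 457.  333.   30.]]
{'fx': 307.2533836154871, 'fy': 307.2533836154871, 'cx': 280.8034901309449, 'cy': 206.46111206013953, 'distortion': array([-0.03786963,  0.        ,  0.        ,  0.        ,  0.        ]), 'view': array([[ 3.50924943e-01, -9.36403362e-01, -6.54916640e-04,
        -5.00775955e+02],
       [-9.02037968e-01, -3.38233796e-01,  2.68189121e-01,
        -3.50064489e+01],
       [-2.51354709e-01, -9.35234920e-02, -9.63366061e-01,
         3.77357793e+02],
       [ 0.00000000e+00,  0.00000000e+00,  0.00000000e+00,
         1.00000000e+00]])}
cam in tool [[-2.78814480e-04 -9.63368952e-01 -2.68179388e-01]
 [ 9.99999885e-01 -3.73270027e-04  3.01224890e-04]
 [-3.90294034e-04 -2.68179273e-01  9.63368946e-01]] [  67.3503351     1.20683501 -177.23736419]
```

View pics/c1.png

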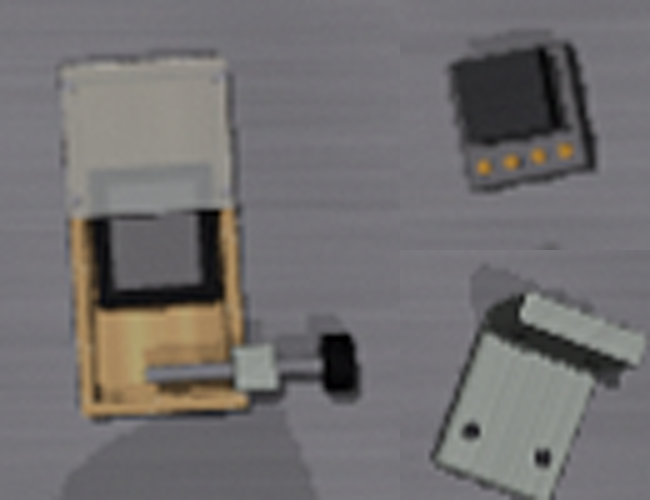

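The crop confirms the block: grey base, dark upper part, brass screws on its low side. The bracket's foot points toward the robot, and the case's open half is nearest the robot with the bolt home. I'll move to look at the bracket first.

>>> carry_out --deltas '[[[0.98, 0.08, 0.05], -0.77], [[0.98, 0.08, 0.05], -0.77], [[0.98, 0.08, 0.05], -0.77], [[0.98, 0.08, 0.05], -0.77], [[0.98, 0.08, 0.05], -0.77], [[0.98, 0.08, 0.05], -0.77], [[0.98, 0.08, 0.05], -0.77], [[0.98, 0.08, 0.05], -0.77], [[0.98, 0.08, 0.05], -0.77]]'

```text
time: 1.23
ee_pos: [458.5, -387.9, 181.1]
orientation: [[0.396, 0.918, 0.0], [0.918, -0.396, -0.0], [-0.0, 0.0, -1.0]]
contact_force: [-1.1, -0.4, -0.1]
opening: 1.003
gripper_force: 0.0
```

```bash
cat >> h.py <<'E'
def go(x,y,z,yaw=None):
    "deltas (in move units) from the present pose to world target; yaw deg of tool x"
    s=sensors.sense();R=s['orientation'];p=s['ee_pos'];y0=np.degrees(np.arctan2(R[1,0],R[0,0]))
    d=R.T@(np.array([x,y,z])-p)/300;t=0 if yaw is None else -((yaw-y0+180)%360-180)/60
    print('at',p.round(1),'yaw',y0.round(2),'-> shift',d.round(3),'turn',round(t,3),'F',s['contact_force'].round(1),'t',round(s['time'],2))
def shot(n):
    c=cams.get_calibration('wrist');f=cams.grab_frame('wrist');cv2.imwrite(f'pics/{n}.png',f);np.save(f'pics/{n}.npy',c,allow_pickle=True);return f,c
E
python3 - <<'E'
from h import *
f,c=shot('w1');go(490,-60,180,94)
print(proj(c,[[510,-326,16]]))
E
```

```text
at [ 458.6 -387.8  181.1] yaw 66.69 -> shift [ 1.045 -0.336  0.003] turn -0.455 F [0.2 0.  0.5] t 1.27
[[301.63884395 110.94054885]]
```

View pics/w1.png

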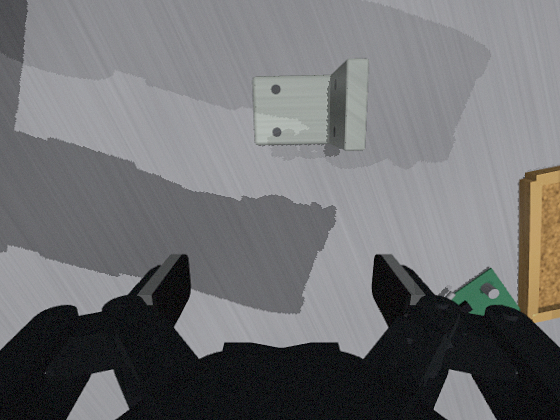

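w1 shows the bracket alone: foot's free end at x≈254, y 77–144; top of the upright is the bright strip x 347–367, y 58–151.

```bash
python3 - <<'E'
from h import *
f=cv2.imread('pics/w1.png');c=np.load('pics/w1.npy',allow_pickle=True).item()
h=f.astype(int)
print([f[p[1],p[0]].tolist() for p in [(357,100),(340,100),(300,100),(380,40),(420,100),(300,60),(300,200),(357,70),(357,140)]])
print('row104',[tuple(f[104,x]) for x in range(340,374,2)])
def edge(line,lo,hi,axis,thr):pass
def fit(edges):
    vx,vy,x0,y0=cv2.fitLine(np.array(edges,np.float32),cv2.DIST_HUBER,0,.01,.01).ravel();return vx,vy,x0,y0
g=cv2.GaussianBlur(cv2.cvtColor(f,cv2.COLOR_BGR2GRAY),(3,3),0).astype(float)
def sub(a,i):
    d=abs(np.gradient(a));k=np.argmax(d[1:-1])+1;den=d[k-1]-2*d[k]+d[k+1];return i+k+(0.5*(d[k-1]-d[k+1])/den if den else 0)
def hor(rows,a,b):return [(sub(g[r,a:b],a),r) for r in rows]
def ver(cols,a,b):return [(x,sub(g[a:b,x],a)) for x in cols]
def show(n,e,z):
    P=cast(c,e,z);L=fit(P[:,:2]);m=np.median(P[:,:2],0);print(n,m.round(1),'dir',np.degrees(np.arctan2(L[1],L[0])).round(1),'std',np.std((P[:,:2]-[L[2],L[3]])@[-L[1],L[0]]).round(2))
show('top+x',hor(range(66,144,4),360,375),100)
show('top-x',hor(range(66,144,4),338,356),100)
show('top y a',ver(range(350,365,2),50,68),100)
show('top y b',ver(range(350,365,2),140,160),100)
show('foot -x',hor(range(82,140,4),246,262),16)
show('foot y a',ver(range(262,320,4),68,86),16)
show('foot y b',ver(range(262,320,4),134,154),16)
E
```

```text
[[157, 162, 156], [73, 76, 72], [158, 162, 157], [149, 143, 143], [143, 139, 137], [143, 140, 137], [161, 156, 154], [160, 163, 156], [154, 160, 155]]
row104 [(np.uint8(71), np.uint8(75), np.uint8(71)), (np.uint8(75), np.uint8(79), np.uint8(75)), (np.uint8(64), np.uint8(70), np.uint8(67)), (np.uint8(144), np.uint8(150), np.uint8(146)), (np.uint8(167), np.uint8(171), np.uint8(165)), (np.uint8(162), np.uint8(167), np.uint8(162)), (np.uint8(164), np.uint8(168), np.uint8(162)), (np.uint8(161), np.uint8(165), np.uint8(161)), (np.uint8(162), np.uint8(168), np.uint8(162)), (np.uint8(161), np.uint8(165), np.uint8(158)), (np.uint8(157), np.uint8(160), np.uint8(156)), (np.uint8(159), np.uint8(163), np.uint8(158)), (np.uint8(159), np.uint8(163), np.uint8(158)), (np.uint8(139), np.uint8(143), np.uint8(139)), (np.uint8(149), np.uint8(142), np.uint8(142)), (np.uint8(144), np.uint8(141), np.uint8(140)), (np.uint8(145), np.uint8(142), np.uint8(142))]
top+x [ 553.3 -341.4] dir 68.0 std 0.19
top-x [ 538.4 -335.1] dir 67.8 std 0.11
top y a [ 558.4 -307.1] dir -20.5 std 0.11
top y b [ 534.9 -372.3] dir -22.6 std 0.05
foot -x [ 463.  -304.2] dir 67.8 std 0.8
foot y a [ 512.1 -290.8] dir -22.2 std 2.98
foot y b [ 485.6 -351.7] dir -22.7 std 2.77
```

>>> carry_out --deltas '[[[1.0, -0.33, 0.0], -0.455], [[1.0, -0.33, 0.0], -0.455], [[1.0, -0.33, 0.0], -0.455], [[1.0, -0.33, 0.0], -0.455], [[1.0, -0.33, 0.0], -0.455], [[1.0, -0.33, 0.0], -0.455], [[1.0, -0.33, 0.0], -0.455], [[1.0, -0.33, 0.0], -0.455], [[1.0, -0.33, 0.0], -0.455], [[1.0, -0.33, 0.0], -0.455]]' --grip 60

```text
time: 2.52
ee_pos: [486.6, -73.4, 180.8]
orientation: [[-0.069, 0.998, -0.0], [0.998, 0.069, -0.0], [0.0, -0.0, -1.0]]
contact_force: [0.7, -0.2, 0.5]
opening: 0.707
gripper_force: 0.0
```

```bash
python3 - <<'E'
from h import *
f,c=shot('w2');go(475,-84,90,94)
E
```

```text
at [486.7 -73.2 180.8] yaw 94.0 -> shift [-0.033 -0.041  0.303] turn 0.0 F [-0.6 -0.6  0.4] t 2.58
```

View pics/w2.png

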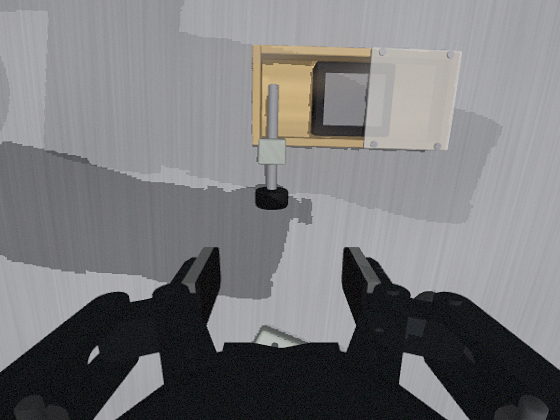

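w2 shows the case: -x end at x≈253, outer walls y≈46 and 148, cover edge x≈371, pack's free face x≈314, knob (271,197), guide (272,152).

```bash
cat >> h.py <<'E'
def sub(a,i,s):
    d=s*np.gradient(a) if s else abs(np.gradient(a));k=np.argmax(d[1:-1])+1;den=d[k-1]-2*d[k]+d[k+1];return i+k+(0.5*(d[k-1]-d[k+1])/den if den else 0)
def hor(g,rows,a,b,s=0):return [(sub(g[r,a:b],a,s),r) for r in rows]
def ver(g,cols,a,b,s=0):return [(x,sub(g[a:b,x],a,s)) for x in cols]
def line(c,n,e,z):
    P=cast(c,e,z)[:,:2];vx,vy,x0,y0=cv2.fitLine(P.astype(np.float32),cv2.DIST_HUBER,0,.01,.01).ravel()
    print(n,'pt',np.round((x0,y0),1),'dir',np.degrees(np.arctan2(vy,vx)).round(2),'res',np.median(abs((P-[x0,y0])@[-vy,vx])).round(2));return np.array([x0,y0]),np.array([vx,vy])
E
python3 - <<'E'
from h import *
f=cv2.imread('pics/w2.png');c=np.load('pics/w2.npy',allow_pickle=True).item()
sat=cv2.GaussianBlur(f,(3,3),0).astype(float);g=sat.mean(2);sat=sat[:,:,2]-sat[:,:,0]
A=line(c,'-x outer',hor(sat,range(55,140,4),243,262,1),38)
B=line(c,'+y outer',ver(sat,range(262,364,4),38,54,1),38)
C=line(c,'-y outer',ver(sat,list(range(292,360,4)),138,158,-1),38)
D=line(c,'cover edge',hor(g,range(56,140,4),362,380),42)
E=line(c,'pack -x',hor(g,range(75,126,4),303,324,-1),34)
F=line(c,'-x inner top',hor(g,range(60,75,2),256,270),38)
G=line(c,'+x outer',hor(g,range(60,140,4),445,470),42)
k=(g<45).astype(np.uint8);k[:165]=0;k[225:]=0;k[:,:245]=0;k[:,300:]=0
q=cv2.findContours(k,0,2)[0];q=max(q,key=cv2.contourArea);print('knob bb',cv2.boundingRect(q))
for col in (264,271,279): print(col,[int(v) for v in g[178:215,col]])
E
```

```text
-x outer pt [451.7  13.3] dir -87.52 res 0.07
+y outer pt [504.4  64.5] dir 2.59 res 0.04
-y outer pt [524.1 -28.7] dir 2.73 res 0.05
cover edge pt [564.6  28.2] dir -87.47 res 0.15
pack -x pt [510.6  14.2] dir -86.14 res 0.29
-x inner top pt [459.4  42.4] dir -74.3 res 0.48
+x outer pt [651.9  26.9] dir -87.35 res 0.06
knob bb (256, 187, 32, 23)
264 [146, 146, 146, 147, 148, 135, 107, 92, 70, 31, 15, 18, 17, 18, 20, 19, 17, 16, 13, 11, 15, 18, 17, 17, 14, 12, 13, 18, 21, 18, 31, 72, 106, 114, 114, 115, 115]
271 [151, 152, 153, 152, 152, 152, 152, 152, 153, 154, 153, 114, 47, 19, 24, 28, 31, 30, 26, 23, 19, 17, 17, 15, 17, 21, 17, 14, 16, 14, 14, 45, 96, 118, 116, 115, 114]
279 [152, 153, 155, 155, 155, 155, 142, 115, 83, 46, 25, 25, 27, 25, 23, 27, 31, 31, 30, 30, 30, 27, 25, 23, 20, 18, 16, 16, 15, 10, 24, 68, 106, 116, 116, 116, 116]
```

```bash
cat >> h.py <<'E'
YAW=2.6;CC=np.array([551.9,19.6])
def cw(x,y):
    a=np.radians(YAW);return CC+np.array([x*np.cos(a)-y*np.sin(a),x*np.sin(a)+y*np.cos(a)])
E
python3 - <<'E'
from h import *
go(*cw(-79.5,-99),37,92.6)
E
```

```text
at [486.7 -73.2 180.8] yaw 94.0 -> shift [-0.03  -0.034  0.479] turn 0.023 F [-0.6 -0.6  0.4] t 2.58
```

>>> carry_out --deltas '[[[-0.03, -0.034, 0.15], 0.023], [[-0.03, -0.034, 0.32], 0.023], [[-0.03, -0.034, 0.45], 0.023], [[-0.03, -0.034, 0.479], 0.023], [[-0.03, -0.034, 0.479], 0.023], [[-0.03, -0.034, 0.479], 0.023]]'

```text
time: 3.32
ee_pos: [478.4, -82.6, 38.7]
orientation: [[-0.047, 0.999, 0.002], [0.999, 0.047, -0.0], [-0.001, 0.002, -1.0]]
contact_force: [-0.3, 0.2, -0.2]
opening: 0.705
gripper_force: 0.0
```

>>> carry_out --deltas '[[[0, 0, 0], 0], [[0, 0, 0], 0], [[0, 0, 0], 0], [[0, 0, 0], 0], [[0, 0, 0], 0], [[0, 0, 0], 0]]' --grip 10 --newtons 50

```text
time: 4.08
ee_pos: [477.1, -82.3, 37.1]
orientation: [[-0.047, 0.999, -0.0], [0.999, 0.047, 0.0], [0.0, -0.0, -1.0]]
contact_force: [0.8, -0.7, 0.7]
opening: 0.117
gripper_force: 0.0
```

Opening went down to 10 mm with no force, so it missed the knob. I'll look before doing anything else.

```bash
python3 - <<'E'
from h import *
f,c=shot('w3');cv2.imwrite('pics/w3c.png',cv2.resize(f[60:340,140:420],None,fx=2,fy=2))
print(proj(c,[[477,-82.9,54]]))
c2=np.load('pics/w2.npy',allow_pickle=True).item();print(proj(c2,[[477,-82.9,54]]))
E
```

```text
[[280.60774387 244.89878415]]
[[270.93669736 197.73340091]]
```

View pics/w3c.png

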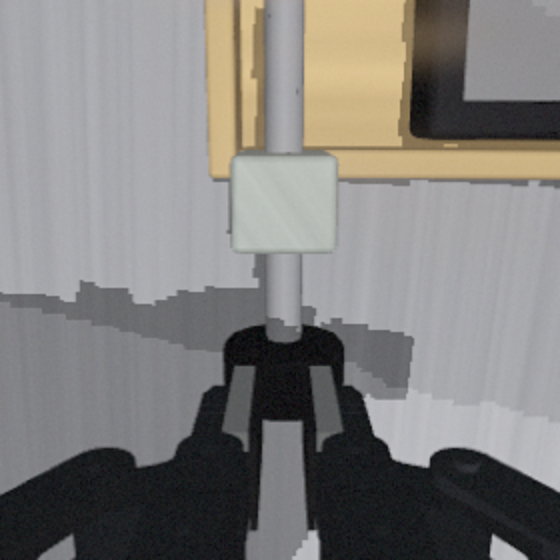

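```bash
python3 - <<'E'
from h import *
c=np.load('pics/w3.npy',allow_pickle=True).item()
f=lambda n,P:print(n,((proj(c,P)-[140,60])*2).round())
for d in (0,10,20,30):f(d,[[*cw(-79.5,-90-d),71],[*cw(-79.5,-108-d),71],[*cw(-96.5,-90-d),54],[*cw(-62.5,-90-d),54]])
f('guide',[[*cw(-79.5,-63.5),68],[*cw(-92.5,-63.5),68],[*cw(-66.5,-63.5),68]])
s=sensors.sense();R=s['orientation'];p=s['ee_pos']
for z in(0,-19,-40):f(z,[p+R@[a,b,z] for a in(11,-11) for b in (5,-5)])
E
```

```text
0 [[281. 363.]
 [281. 428.]
 [220. 339.]
 [343. 340.]]
10 [[281. 399.]
 [281. 462.]
 [221. 373.]
 [342. 373.]]
20 [[281. 435.]
 [281. 495.]
 [222. 405.]
 [341. 406.]]
30 [[281. 469.]
 [281. 527.]
 [223. 437.]
 [340. 437.]]
guide [[281. 256.]
 [228. 256.]
 [335. 257.]]
0 [[298. 313.]
 [265. 313.]
 [298. 380.]
 [266. 380.]]
-19 [[300. 333.]
 [263. 333.]
 [300. 407.]
 [264. 407.]]
-40 [[303. 362.]
 [261. 362.]
 [302. 445.]
 [262. 445.]]
```

```bash
python3 - <<'E'
from h import *
f=cams.grab_frame('scene');c=cams.get_calibration('scene');s=sensors.sense();p=s['ee_pos']
print(p,s['opening'],s['gripper_force'],proj(c,[p,p+[0,0,19],[*cw(-79.5,-99),54],[*cw(-79.5,-99),71]]))
cv2.imwrite('pics/s3.png',cv2.resize(f[120:220,200:320],None,fx=6,fy=6,interpolation=cv2.INTER_CUBIC))
E
```

```text
[477.18720421 -82.3437374   37.11063016] 0.11441973667834734 0.0 [[246.60313113 187.33846888]
 [246.08231876 182.30881319]
 [245.99424604 182.79100804]
 [245.5180927  178.20670338]]
```

View pics/s3.png

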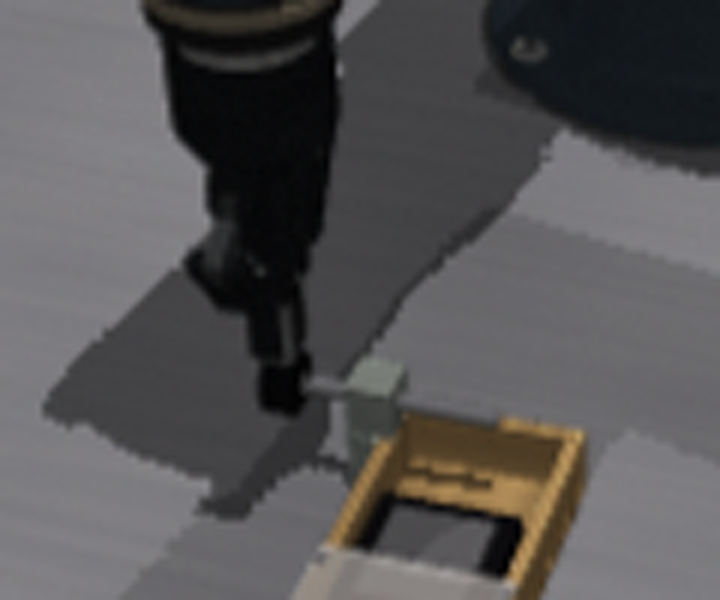

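Scene crop: the closed fingers end right on top of the knob, at (280,365) in the crop, so the real fingertips are above where the stated TCP (z=37) puts them. I'll open, go lower and grip again. The nominal TCP stays above the table, so this is safe.

>>> carry_out --deltas '[[[0, 0, 0], 0], [[0, 0, 0], 0], [[0, 0, 0], 0], [[0, 0, 0.04], 0], [[0, 0, 0.085], 0], [[0, 0, 0.085], 0], [[0, 0, 0.085], 0]]' --grip 60

```text
time: 5.05
ee_pos: [477.1, -82.3, 11.5]
orientation: [[-0.047, 0.999, -0.0], [0.999, 0.047, 0.0], [0.0, -0.0, -1.0]]
contact_force: [-0.2, 0.6, 0.7]
opening: 0.708
gripper_force: 0.0
```

>>> carry_out --deltas '[[[0, 0, 0], 0], [[0, 0, 0], 0], [[0, 0, 0], 0], [[0, 0, 0], 0]]' --grip 10 --newtons 50

```text
time: 5.55
ee_pos: [477.6, -82.4, 12.1]
orientation: [[-0.047, 0.999, 0.001], [0.999, 0.047, -0.0], [-0.0, 0.001, -1.0]]
contact_force: [-1.0, 0.5, 5.9]
opening: 0.375
gripper_force: 49.0
```

>>> carry_out --deltas '[[[-0.06, 0, 0], 0], [[-0.12, 0, 0], 0], [[-0.17, 0, 0], 0], [[-0.2, 0, 0], 0], [[-0.205, 0, 0], 0], [[-0.205, 0, 0], 0], [[-0.205, 0, 0], 0]]'

```text
time: 6.42
ee_pos: [480.2, -140.4, 12.0]
orientation: [[-0.049, 0.999, 0.001], [0.999, 0.049, 0.007], [0.006, 0.001, -1.0]]
contact_force: [-0.4, 27.5, 11.0]
opening: 0.373
gripper_force: 49.7
```

>>> carry_out --deltas '[[[0.012, 0, 0], 0], [[0.012, 0, 0], 0], [[0.012, 0, 0], 0], [[0.012, 0, -0.15], 0], [[0.012, 0, -0.3], 0], [[0.012, 0, -0.3], 0]]' --grip 60

```text
time: 7.18
ee_pos: [481.9, -141.1, 104.8]
orientation: [[-0.046, 0.999, 0.005], [0.999, 0.046, -0.002], [-0.002, 0.005, -1.0]]
contact_force: [0.2, -0.2, -0.6]
opening: 0.704
gripper_force: 0.0
```

```bash
python3 - <<'E'
from h import *
f,c=shot('w4')
k=(f.max(2)<50).astype(np.uint8)
for d in(52,58):print(proj(c,[[*cw(-79.5,-90-d),71],[*cw(-79.5,-108-d),71],[*cw(-79.5,0-d+10),54]]).round(1))
go(*cw(-67,0),60,92.6)
# fingertips calibration: dark finger tops
g=f.mean(2);print([ (x,int(np.argmax(g[180:300,x]<40))+180) for x in range(200,360,8)])
E
```

```text
[[277.4 196.1]
 [277.5 220.3]
 [277.3  47. ]]
[[277.5 204.3]
 [277.5 228.1]
 [277.3  56.5]]
at [ 480.9 -140.7  102.9] yaw 92.66 -> shift [0.523 0.038 0.142] turn 0.001 F [-0.1 -0.4 -1. ] t 7.22
[(200, 273), (208, 258), (216, 248), (224, 180), (232, 180), (240, 180), (248, 180), (256, 180), (264, 196), (272, 198), (280, 199), (288, 195), (296, 197), (304, 180), (312, 180), (320, 180), (328, 180), (336, 180), (344, 249), (352, 255)]
```

View pics/w4.png

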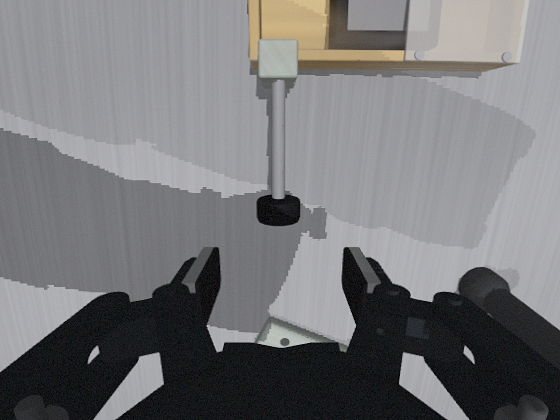

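w4: the knob is out at (278,210), 58 mm of travel, and the opening is clear. The real fingertips sit about 40 mm behind the nominal TCP, so I'll offset z by that. Next: push the pack with closed fingers.

>>> carry_out --deltas '[[[0.2, 0.038, 0.0], 0], [[0.4, 0.038, 0.0], 0], [[0.523, 0.038, 0.0], 0], [[0.523, 0.038, 0.0], 0], [[0.523, 0.038, 0.1], 0], [[0.523, 0.038, 0.2], 0], [[0.523, 0.038, 0.3], 0], [[0.523, 0.038, 0.36], 0], [[0.523, 0.038, 0.39], 0], [[0.523, 0.038, 0.41], 0], [[0.523, 0.038, 0.41], 0]]' --grip 0

```text
time: 8.6
ee_pos: [483.9, 16.8, -21.4]
orientation: [[-0.046, 0.999, -0.0], [0.999, 0.046, -0.0], [-0.0, -0.0, -1.0]]
contact_force: [0.5, -0.1, -0.6]
opening: 0.0
gripper_force: 0.0
```

>>> carry_out --deltas '[[[0, 0.04, 0], 0], [[0, 0.08, 0], 0], [[0, 0.11, 0], 0], [[0, 0.14, 0], 0], [[0, 0.165, 0], 0], [[0, 0.18, 0], 0], [[0, 0.18, 0], 0]]'

```text
time: 9.48
ee_pos: [538.3, 19.6, -21.4]
orientation: [[-0.047, 0.999, 0.0], [0.999, 0.047, 0.0], [-0.0, 0.0, -1.0]]
contact_force: [-0.0, -0.1, 0.5]
opening: 0.001
gripper_force: 0.0
```

```bash
python3 - <<'E'
from h import *
f,c=shot('w5');go(*cw(-2,0),-21.4,92.6)
cv2.imwrite('pics/w5c.png',f)
E
```

```text
at [538.1  19.6 -21.4] yaw 92.68 -> shift [-0.002  0.039 -0.   ] turn 0.001 F [ 0.3  0.1 -0.4] t 9.53
```

View pics/w5c.png

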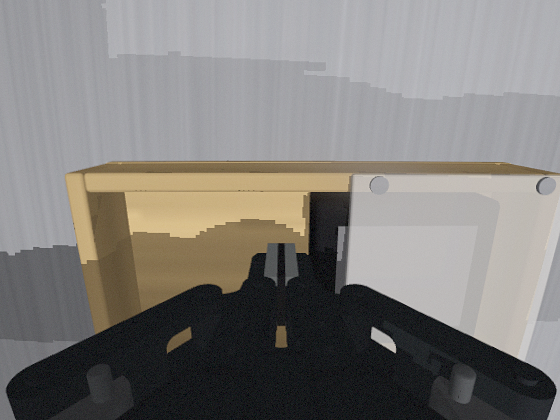

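w5: the fingers (tip ~(282,245)) are against the pack's face at x≈310, cover edge at x≈350. I'll keep pushing with small steps.

>>> carry_out --deltas '[[[0, 0.01, 0], 0], [[0, 0.02, 0], 0], [[0, 0.028, 0], 0], [[0, 0.034, 0], 0], [[0, 0.034, 0], 0]]'

```text
time: 10.15
ee_pos: [548.3, 20.1, -21.4]
orientation: [[-0.047, 0.999, 0.0], [0.999, 0.047, 0.0], [0.0, 0.0, -1.0]]
contact_force: [-0.8, 0.5, 0.1]
opening: -0.0
gripper_force: 0.0
```

>>> carry_out --deltas '[[[0, 0.004, 0], 0], [[0, 0.008, 0], 0], [[0, 0.01, 0], 0], [[0, 0.01, 0], 0]]'

```text
time: 10.65
ee_pos: [551.1, 20.2, -21.4]
orientation: [[-0.047, 0.999, 0.0], [0.999, 0.047, -0.0], [-0.0, 0.0, -1.0]]
contact_force: [-2.0, 0.8, 1.3]
opening: 0.002
gripper_force: 0.9
```

>>> carry_out --deltas '[[[0, 0.004, 0], 0], [[0, 0.008, 0], 0], [[0, 0.008, 0], 0]]'

```text
time: 11.02
ee_pos: [551.5, 20.2, -21.6]
orientation: [[-0.047, 0.999, -0.003], [0.999, 0.047, -0.0], [-0.0, -0.003, -1.0]]
contact_force: [-14.4, -1.0, 11.9]
opening: 0.004
gripper_force: 7.5
```

```bash
python3 - <<'E'
from h import *
f,c=shot('w6');g=cv2.GaussianBlur(f,(3,3),0).mean(2);o=cv2.imread('pics/w5c.png').mean(2)
for r in(215,225): print(r,[int(v) for v in g[r,295:370:2]],'\n',[int(v) for v in g[r,470:550:3]])
print(proj(c,[[*cw(13,20),34],[*cw(13,20),42],[*cw(93,20),34],[*cw(101,20),42]]).round(1))
E
```

```text
215 [169, 169, 169, 171, 135, 106, 99, 30, 16, 14, 71, 153, 172, 173, 172, 172, 172, 172, 172, 172, 172, 172, 173, 172, 173, 173, 173, 172, 173, 173, 173, 172, 172, 171, 173, 173, 172, 172] 
 [168, 169, 168, 168, 168, 169, 168, 168, 167, 170, 177, 177, 177, 179, 181, 181, 181, 181, 185, 191, 191, 180, 153, 153, 155, 151, 149]
225 [166, 166, 165, 157, 107, 101, 95, 20, 12, 14, 83, 158, 172, 173, 172, 173, 172, 172, 173, 173, 173, 174, 174, 173, 174, 173, 174, 174, 174, 174, 173, 174, 174, 174, 174, 173, 172, 172] 
 [170, 171, 170, 168, 168, 168, 168, 168, 167, 177, 177, 177, 179, 180, 181, 181, 181, 183, 192, 191, 187, 154, 153, 155, 152, 149, 154]
[[311.9 236.7]
 [313.8 244. ]
 [497.5 236.6]
 [529.2 243.6]]
```

```bash
python3 - <<'E'
from h import *
for n in('w5','w6'):
    f=cv2.imread(f'pics/{n}.png');g=cv2.GaussianBlur(f,(3,3),0).mean(2);c=np.load(f'pics/{n}.npy',allow_pickle=True).item()
    print(n,[(x,int(g[222,x])) for x in range(440,552,3)])
    a=proj(c,[[*cw(93,20),34],[*cw(93,20),38],[*cw(93,20),42],[*cw(101,20),42],[*cw(93,20),6]]).round(1);print(a[:,0])
E
```

```text
w5 [(440, 178), (443, 178), (446, 177), (449, 177), (452, 177), (455, 177), (458, 177), (461, 177), (464, 176), (467, 176), (470, 176), (473, 176), (476, 175), (479, 175), (482, 176), (485, 176), (488, 176), (491, 176), (494, 175), (497, 183), (500, 187), (503, 186), (506, 185), (509, 185), (512, 185), (515, 185), (518, 185), (521, 184), (524, 184), (527, 184), (530, 185), (533, 184), (536, 186), (539, 188), (542, 188), (545, 188), (548, 188), (551, 190)]
[526.4 533.5 540.9 559.2 485.9]
w6 [(440, 169), (443, 170), (446, 169), (449, 169), (452, 169), (455, 169), (458, 169), (461, 169), (464, 168), (467, 170), (470, 169), (473, 168), (476, 167), (479, 168), (482, 168), (485, 168), (488, 168), (491, 167), (494, 167), (497, 175), (500, 177), (503, 177), (506, 178), (509, 180), (512, 181), (515, 180), (518, 180), (521, 181), (524, 191), (527, 191), (530, 191), (533, 157), (536, 153), (539, 156), (542, 153), (545, 150), (548, 153), (551, 155)]
[497.5 503.8 510.5 529.2 461.5]
```

The pack is still about 1.8 mm short of the wall: the finger backs meet the cover edge first. I'll back off, turn 90° and push with the fingers' flat sides.

>>> carry_out --deltas '[[[0, -0.05, 0], 0], [[0, -0.1, 0], 0], [[0, -0.1, 0], 0.17], [[0, -0.1, 0], 0.35], [[0, -0.1, 0], 0.52], [[0, -0.1, 0], 0.7], [[0, -0.1, 0], 0.87], [[0, -0.1, 0], 1.0], [[0, -0.1, 0], 1.0]]'

```text
time: 12.2
ee_pos: [523.8, 18.9, -21.3]
orientation: [[0.841, 0.541, 0.001], [0.541, -0.841, 0.0], [0.0, 0.0, -1.0]]
contact_force: [-0.4, 0.7, 0.9]
opening: -0.001
gripper_force: 0.0
```

>>> carry_out --deltas '[[[0, 0, 0], 0.17], [[0, 0, 0], 0.35], [[0, 0, 0], 0.5], [[0, 0, 0], 0.5]]'

```text
time: 12.7
ee_pos: [523.7, 18.9, -21.3]
orientation: [[0.999, 0.051, 0.0], [0.051, -0.999, 0.0], [0.0, -0.0, -1.0]]
contact_force: [-0.3, 1.1, -0.6]
opening: 0.002
gripper_force: 0.0
```

```bash
python3 - <<'E'
from h import *
go(*cw(0,0),-19,2.6)
E
```

```text
at [523.7  18.9 -21.3] yaw 2.92 -> shift [ 0.094  0.002 -0.008] turn 0.005 F [-0.3  1.1 -0.6] t 12.7
```

>>> carry_out --deltas '[[[0.05, 0.002, 0], 0.005], [[0.085, 0.002, 0], 0.005], [[0.095, 0.002, 0], 0.005], [[0.1, 0.002, 0], 0.005], [[0.104, 0.002, 0], 0.005], [[0.104, 0.002, 0], 0.005]]'

```text
time: 13.45
ee_pos: [554.3, 19.8, -21.5]
orientation: [[0.999, 0.042, -0.0], [0.042, -0.999, 0.0], [-0.0, -0.0, -1.0]]
contact_force: [-0.4, 0.1, 0.3]
opening: -0.003
gripper_force: 0.4
```

>>> carry_out --deltas '[[[0.004, 0, 0], 0], [[0.008, 0, 0], 0], [[0.012, 0, 0], 0], [[0.012, 0, 0], 0]]'

```text
time: 13.95
ee_pos: [554.2, 19.8, -22.0]
orientation: [[0.999, 0.042, -0.007], [0.042, -0.999, -0.0], [-0.007, -0.0, -1.0]]
contact_force: [-24.9, -1.0, 17.5]
opening: 0.003
gripper_force: 12.5
```

```bash
python3 - <<'E'
from h import *
f,c=shot('w7');g=cv2.GaussianBlur(f,(3,3),0).mean(2)
for n,x,z in(('pack/wall',93,34),('case outer',101,42),('cover edge',13,42),('pack near if home',13,34),('2mm short',11,34)):print(n,proj(c,[[*cw(x,y),z] for y in(0,25,-25)]).round(1).tolist())
for col in (240,320,200,360):print(col,[(r,int(g[r,col])) for r in range(40,200,3)],'\n',[(r,int(g[r,col])) for r in range(200,300,3)])
E
```

```text
pack/wall [[276.5, 56.9], [207.6, 57.6], [345.5, 56.9]]
case outer [[276.1, 26.3], [200.7, 27.1], [351.5, 26.3]]
cover edge [[277.8, 268.1], [216.3, 268.2], [339.3, 267.8]]
pack near if home [[278.0, 259.4], [220.0, 259.6], [336.0, 259.2]]
2mm short [[278.0, 263.7], [220.3, 263.8], [335.7, 263.4]]
240 [(40, 171), (43, 171), (46, 171), (49, 170), (52, 169), (55, 167), (58, 161), (61, 158), (64, 158), (67, 158), (70, 159), (73, 158), (76, 158), (79, 158), (82, 158), (85, 162), (88, 168), (91, 168), (94, 169), (97, 168), (100, 168), (103, 168), (106, 168), (109, 168), (112, 167), (115, 168), (118, 168), (121, 168), (124, 168), (127, 168), (130, 168), (133, 167), (136, 168), (139, 168), (142, 168), (145, 168), (148, 167), (151, 168), (154, 168), (157, 167), (160, 167), (163, 167), (166, 168), (169, 167), (172, 167), (175, 167), (178, 167), (181, 167), (184, 166), (187, 167), (190, 167), (193, 167), (196, 167), (199, 167)] 
 [(200, 167), (203, 166), (206, 167), (209, 167), (212, 167), (215, 166), (218, 166), (221, 167), (224, 167), (227, 166), (230, 167), (233, 165), (236, 163), (239, 156
[... 2627 characters left out ...]
, (127, 157), (130, 156), (133, 157), (136, 158), (139, 156), (142, 157), (145, 157), (148, 159), (151, 158), (154, 158), (157, 157), (160, 158), (163, 158), (166, 158), (169, 158), (172, 159), (175, 158), (178, 158), (181, 158), (184, 158), (187, 157), (190, 157), (193, 158), (196, 156), (199, 157)] 
 [(200, 157), (203, 157), (206, 157), (209, 156), (212, 155), (215, 156), (218, 156), (221, 157), (224, 156), (227, 155), (230, 155), (233, 156), (236, 155), (239, 156), (242, 157), (245, 157), (248, 159), (251, 166), (254, 168), (257, 168), (260, 167), (263, 165), (266, 76), (269, 71), (272, 70), (275, 72), (278, 70), (281, 71), (284, 45), (287, 17), (290, 17), (293, 21), (296, 21), (299, 20)]
```

The pack is home: its near edge is 0.4 mm inside the expected line relative to the cover edge. Next is the bracket.

>>> carry_out --deltas '[[[-0.05, 0, 0], 0], [[-0.06, 0, -0.15], 0], [[-0.06, 0, -0.3], 0], [[-0.06, 0, -0.42], 0], [[-0.04, 0.2, -0.42], -0.17], [[-0.03, 0.4, -0.42], -0.35], [[-0.03, 0.6, -0.42], -0.52], [[-0.03, 0.8, -0.42], -0.7], [[-0.03, 1.0, -0.42], -0.87], [[-0.03, 1.0, -0.42], -1.0], [[-0.03, 1.0, -0.42], -1.0]]' --grip 60

```text
time: 15.38
ee_pos: [561.4, -280.9, 104.3]
orientation: [[0.466, 0.885, -0.0], [0.885, -0.466, 0.0], [0.0, -0.0, -1.0]]
contact_force: [-0.8, 0.1, -0.1]
opening: 0.706
gripper_force: 0.0
```

```bash
python3 - <<'E'
from h import *
go(546.3,-339.2,24,67.8)
E
```

```text
at [ 561.4 -280.9  104.3] yaw 62.25 -> shift [-0.196  0.046  0.268] turn -0.092 F [-0.8  0.1 -0.1] t 15.38
```

>>> carry_out --deltas '[[[-0.15, 0.046, 0], -0.092], [[-0.196, 0.046, 0], -0.092], [[-0.196, 0.046, 0.05], -0.092], [[-0.196, 0.046, 0.15], -0.092], [[-0.196, 0.046, 0.23], -0.092], [[-0.196, 0.046, 0.268], -0.092], [[-0.196, 0.046, 0.268], -0.092]]'

```text
time: 16.25
ee_pos: [546.5, -337.5, 23.5]
orientation: [[0.376, 0.926, -0.001], [0.926, -0.376, 0.001], [0.0, -0.001, -1.0]]
contact_force: [1.0, -0.1, 0.1]
opening: 0.701
gripper_force: 0.0
```

>>> carry_out --deltas '[[[0, 0, 0], 0], [[0, 0, 0], 0], [[0, 0, 0], 0], [[0, 0, 0], 0], [[0, 0, 0], 0]]' --grip 5 --newtons 90

```text
time: 16.88
ee_pos: [546.8, -338.8, 25.1]
orientation: [[0.377, 0.926, 0.001], [0.926, -0.377, -0.0], [-0.0, 0.001, -1.0]]
contact_force: [-3.4, 1.5, 7.1]
opening: 0.198
gripper_force: 88.0
```

>>> carry_out --deltas '[[[0, 0, -0.08], 0], [[0, 0, -0.2], 0], [[0, 0, -0.3], 0], [[0, 0, -0.37], 0], [[0, 0, -0.37], 0]]'

```text
time: 17.5
ee_pos: [547.4, -339.2, 136.5]
orientation: [[0.377, 0.926, 0.002], [0.926, -0.377, -0.001], [-0.0, 0.003, -1.0]]
contact_force: [0.2, -0.0, -5.8]
opening: 0.2
gripper_force: 88.7
```

```bash
python3 - <<'E'
from h import *
f,c=shot('w8');go(*cw(1,0.5),135,92.6)
s=sensors.sense();R=s['orientation'];p=s['ee_pos'];print(s['opening'],s['gripper_force'],s['wrist_torque'])
# foot free end expected: bracket-x=-50 => tool y -91 ; underside ref z=grip
print(proj(c,[p+R@[a,-91,z] for a in(36,-36) for z in (-25+9-0,)]).round(1), proj(c,[p+R@[36,b,9] for b in(-91,-50,-10)]).round(1))
g=cv2.GaussianBlur(f,(3,3),0).mean(2)
for col in(120,150,180,210):print(col,[(r,int(g[r,col])) for r in range(60,340,8)])
E
```

```text
at [ 546.9 -338.8  135.1] yaw 67.89 -> shift [ 1.116 -0.432 -0.   ] turn -0.412 F [-0.1 -0.7 -5.4] t 17.55
0.20170040268557954 88.66135239601135 [-0.03316961 -0.07611659  0.0137032 ]
[[111.  180.3]
 [129.  297.3]] [[132.2 172.7]
 [197.8 172.5]
 [262.6 172.4]]
120 [(60, 151), (68, 151), (76, 150), (84, 151), (92, 153), (100, 150), (108, 148), (116, 154), (124, 167), (132, 165), (140, 169), (148, 165), (156, 166), (164, 165), (172, 169), (180, 169), (188, 170), (196, 113), (204, 113), (212, 114), (220, 113), (228, 114), (236, 112), (244, 112), (252, 112), (260, 115), (268, 113), (276, 113), (284, 113), (292, 111), (300, 112), (308, 165), (316, 18), (324, 23), (332, 22)]
150 [(60, 149), (68, 150), (76, 152), (84, 149), (92, 150), (100, 152), (108, 152), (116, 151), (124, 153), (132, 168), (140, 167), (148, 171), (156, 168), (164, 168), (172, 115), (180, 161), (188, 186), (196, 186), (204, 187), (212, 183), (220, 185), (228, 126), (236, 126), (244, 125), (252, 126), (260, 127), (268, 121), (276, 111), (284, 113), (292, 113), (300, 19), (308, 22), (316, 23), (324, 24), (332, 24)]
180 [(60, 153), (68, 149), (76, 152), (84, 151), (92, 150), (100, 152), (108, 154), (116, 152), (124, 149), (132, 151), (140, 170), (148, 166), (156, 169), (164, 167), (172, 111), (180, 165), (188, 187), (196, 86), (204, 179), (212, 183), (220, 186), (228, 180), (236, 127), (244, 123), (252, 124), (260, 56), (268, 112), (276, 113), (284, 53), (292, 26), (300, 19), (308, 25), (316, 17), (324, 26), (332, 32)]
210 [(60, 150), (68, 150), (76, 152), (84, 151), (92, 152), (100, 152), (108, 154), (116, 155), (124, 153), (132, 152), (140, 165), (148, 168), (156, 166), (164, 170), (172, 101), (180, 162), (188, 186), (196, 185), (204, 189), (212, 184), (220, 186), (228, 123), (236, 128), (244, 124), (252, 125), (260, 128), (268, 126), (276, 115), (284, 115), (292, 36), (300, 23), (308, 22), (316, 21), (324, 18), (332, 20)]
```

```bash
python3 - <<'E'
from h import *
f=cv2.imread('pics/w8.png');c=np.load('pics/w8.npy',allow_pickle=True).item();g=cv2.GaussianBlur(f,(3,3),0).mean(2)
s=sensors.sense();R=s['orientation'];p=s['ee_pos']
print([(r,int(g[r,200])) for r in range(160,192)])
e=np.array(ver(g,range(145,240,5),172,190,1));P=cast(c,e,p[2]-9);print(np.median(e[:,1]),((P-p)@R)[:,0].round(1))
for r in(200,220,250,280):print(r,[(x,int(g[r,x])) for x in range(100,150,3)])
f=cv2.imread('pics/w1.png');g=cv2.GaussianBlur(f,(3,3),0).mean(2);print([(r,int(g[r,290])) for r in range(66,86)],[(r,int(g[r,270])) for r in range(134,154)])
c=np.load('pics/w1.npy',allow_pickle=True).item();a=np.radians(-22.2)
print(proj(c,[np.r_[np.array([508.3,-323.7])+[x*np.cos(a)-y*np.sin(a),x*np.sin(a)+y*np.cos(a)],16] for x,y in((-10,36),(-30,-36),(-50,0))]).round(1))
E
```

```text
[(160, 170), (161, 170), (162, 170), (163, 170), (164, 170), (165, 170), (166, 170), (167, 169), (168, 169), (169, 170), (170, 160), (171, 130), (172, 101), (173, 101), (174, 119), (175, 137), (176, 150), (177, 155), (178, 158), (179, 161), (180, 163), (181, 166), (182, 173), (183, 182), (184, 186), (185, 186), (186, 186), (187, 186), (188, 187), (189, 187), (190, 188), (191, 188)]
174.7258064516129 [34.4 34.6 34.4 34.8 34.5 34.7 34.5 34.6 34.8 34.  34.8 34.9 34.2 34.9
 34.5 34.9 34.3 34.6 34.9]
200 [(100, 110), (103, 111), (106, 111), (109, 111), (112, 114), (115, 113), (118, 113), (121, 112), (124, 113), (127, 115), (130, 114), (133, 115), (136, 115), (139, 141), (142, 182), (145, 186), (148, 186)]
220 [(100, 112), (103, 112), (106, 110), (109, 111), (112, 113), (115, 113), (118, 112), (121, 113), (124, 114), (127, 112), (130, 113), (133, 113), (136, 115), (139, 113), (142, 152), (145, 183), (148, 185)]
250 [(100, 115), (103, 113), (106, 114), (109, 114), (112, 114), (115, 115), (118, 113), (121, 114), (124, 112), (127, 113), (130, 113), (133, 113), (136, 113), (139, 114), (142, 113), (145, 113), (148, 125)]
280 [(100, 114), (103, 112), (106, 114), (109, 112), (112, 113), (115, 110), (118, 113), (121, 113), (124, 114), (127, 114), (130, 112), (133, 114), (136, 112), (139, 112), (142, 113), (145, 112), (148, 115)]
[(66, 145), (67, 146), (68, 146), (69, 147), (70, 146), (71, 146), (72, 146), (73, 146), (74, 140), (75, 134), (76, 140), (77, 149), (78, 155), (79, 159), (80, 161), (81, 160), (82, 160), (83, 162), (84, 163), (85, 163)] [(134, 176), (135, 173), (136, 167), (137, 161), (138, 159), (139, 159), (140, 161), (141, 158), (142, 146), (143, 126), (144, 115), (145, 131), (146, 153), (147, 157), (148, 153), (149, 153), (150, 156), (151, 158), (152, 158), (153, 157)]
[[289.5  73.7]
 [272.1 144.3]
 [252.5 110.5]]
```

>>> carry_out --deltas '[[[0.15, -0.06, 0], -0.06], [[0.35, -0.14, 0], -0.14], [[0.55, -0.22, 0], -0.22], [[0.75, -0.3, 0], -0.3], [[0.9, -0.36, 0], -0.37], [[1.0, -0.4, 0], -0.412], [[1.0, -0.4, 0], -0.412], [[1.0, -0.4, 0], -0.412]]'

```text
time: 18.55
ee_pos: [547.9, -15.9, 134.3]
orientation: [[-0.045, 0.999, -0.001], [0.999, 0.045, -0.0], [-0.0, -0.001, -1.0]]
contact_force: [0.2, -0.6, -4.8]
opening: 0.194
gripper_force: 89.3
```

```bash
python3 - <<'E'
from h import *
go(*cw(1,0.5),135,92.6)
E
```

```text
at [547.9 -15.9 134.3] yaw 92.6 -> shift [ 0.119  0.022 -0.002] turn -0.0 F [ 0.2 -0.6 -4.8] t 18.55
```

>>> carry_out --deltas '[[[0.08, 0.015, 0], 0], [[0.119, 0.022, 0.05], 0], [[0.119, 0.022, 0.12], 0], [[0.119, 0.022, 0.18], 0], [[0.119, 0.022, 0.2], 0], [[0.119, 0.022, 0.2], 0], [[0.119, 0.022, 0.2], 0]]'

```text
time: 19.42
ee_pos: [553.8, 20.2, 75.7]
orientation: [[-0.045, 0.999, 0.001], [0.999, 0.045, -0.0], [-0.0, 0.001, -1.0]]
contact_force: [-0.0, -0.1, -5.8]
opening: 0.199
gripper_force: 89.1
```

```bash
python3 - <<'E'
from h import *
f,c=shot('w9');cv2.imwrite('pics/w9c.png',f)
go(*cw(1,0.5),31,92.6)
E
```

```text
at [553.8  20.3  75.8] yaw 92.61 -> shift [-0.    -0.003  0.149] turn 0.0 F [ 0.   0.2 -4.2] t 19.48
```

View pics/w9c.png

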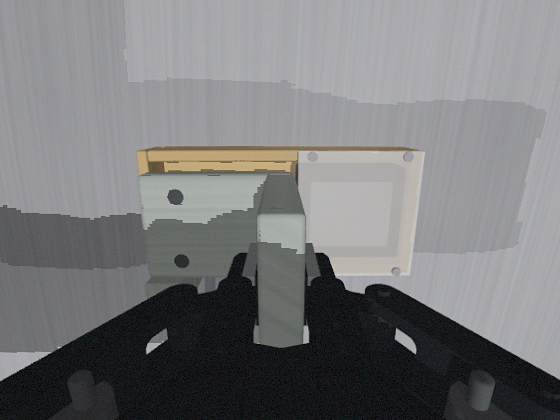

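w9 (the last picture I may view): the bracket hangs level over the open half, foot's free end at x≈142, upright at x 258–307, cover edge x≈298. I'll lower it in.

>>> carry_out --deltas '[[[0, -0.003, 0.03], 0], [[0, -0.003, 0.06], 0], [[0, -0.003, 0.08], 0], [[0, -0.003, 0.08], 0]]'

```text
time: 19.98
ee_pos: [552.0, 20.3, 50.6]
orientation: [[-0.046, 0.999, -0.001], [0.999, 0.046, -0.0], [0.0, -0.001, -1.0]]
contact_force: [0.5, -0.0, -4.4]
opening: 0.198
gripper_force: 89.3
```

>>> carry_out --deltas '[[[0, 0, 0.03], 0], [[0, 0, 0.05], 0], [[0, 0, 0.062], 0], [[0, 0, 0.066], 0], [[0, 0, 0.07], 0], [[0, 0, 0.07], 0]]'

```text
time: 20.72
ee_pos: [552.5, 20.3, 31.1]
orientation: [[-0.046, 0.999, 0.001], [0.999, 0.046, 0.0], [-0.0, 0.001, -1.0]]
contact_force: [-5.9, 0.2, 9.7]
opening: 0.198
gripper_force: 91.4
```

>>> carry_out --deltas '[[[0, 0, 0], 0], [[0, 0, 0], 0], [[0, 0, 0], 0], [[0, 0, -0.1], 0], [[0, 0, -0.25], 0], [[0, 0, -0.35], 0], [[0, 0, -0.42], 0], [[0, 0, -0.42], 0]]' --grip 50

```text
time: 21.72
ee_pos: [553.4, 20.4, 157.6]
orientation: [[-0.046, 0.999, 0.003], [0.999, 0.046, 0.0], [-0.0, 0.003, -1.0]]
contact_force: [0.6, -0.1, -0.2]
opening: 0.59
gripper_force: 0.0
```

```bash
python3 - <<'E'
from h import *
f,c=shot('w10');g=cv2.GaussianBlur(f,(3,3),0).mean(2)
for y in (0,20):
    for n,x,z in(('upright+x top',9.7,106),('upright-x top',-8.4,106),('foot end',-90.4,22),('case -x outer',-101,38),('cover',13,42)):
        print(n,y,proj(c,[[*cw(x,y),z]]).round(1).tolist())
print(proj(c,[[*cw(0,36),106],[*cw(0,-36),106],[*cw(-60,36),22],[*cw(-60,-36),22],[*cw(-60,-39.5),38]]).round(1).tolist())
go(457,333,180,8)
E
```

```text
upright+x top 0 [[291.2, 210.8]]
upright-x top 0 [[267.9, 210.8]]
foot end 0 [[192.4, 188.2]]
case -x outer 0 [[177.3, 191.6]]
cover 0 [[292.3, 192.4]]
upright+x top 20 [[291.4, 185.5]]
upright-x top 20 [[267.6, 185.5]]
foot end 20 [[190.9, 169.1]]
case -x outer 20 [[175.5, 171.6]]
cover 20 [[292.5, 172.0]]
[[278.6, 164.5], [278.8, 253.6], [219.6, 153.2], [223.2, 221.0], [220.5, 229.1]]
at [552.8  20.3 156.4] yaw 92.61 -> shift [ 1.056 -0.272 -0.079] turn 1.41 F [-0.7 -0.4 -0.7] t 21.77
```

>>> carry_out --deltas '[[[0.15, -0.07, -0.08], 0.17], [[0.32, -0.15, -0.08], 0.35], [[0.5, -0.25, -0.08], 0.52], [[0.68, -0.34, -0.08], 0.7], [[0.85, -0.43, -0.08], 0.87], [[0.98, -0.5, -0.08], 1.0], [[0.98, -0.5, -0.08], 1.0], [[0.98, -0.5, -0.08], 1.0]]'

```text
time: 22.78
ee_pos: [403.0, 286.4, 179.5]
orientation: [[0.824, 0.567, -0.013], [0.567, -0.823, 0.016], [-0.002, -0.021, -1.0]]
contact_force: [-0.7, -0.4, 0.1]
opening: 0.587
gripper_force: 0.0
```

>>> carry_out --deltas '[[[0, 0, 0], 0.17], [[0, 0, 0], 0.35], [[0, 0, 0], 0.41], [[0, 0, 0], 0.41]]' --grip 75

```text
time: 23.28
ee_pos: [440.2, 170.1, 180.1]
orientation: [[0.957, 0.289, -0.043], [0.291, -0.952, 0.09], [-0.015, -0.098, -0.995]]
contact_force: [-0.4, -0.5, -0.3]
opening: 0.877
gripper_force: 0.0
```

```bash
python3 - <<'E'
from h import *
g0=cv2.GaussianBlur(cv2.imread('pics/w10.png'),(3,3),0).mean(2)
for r in(186,172):print(r,[(x,int(g0[r,x])) for x in range(170,310,2)])
print([(r,int(g0[r,278])) for r in range(150,175,2)],[(r,int(g0[r,220])) for r in range(135,165,2)])
f,c=shot('w11');go(457,333,50,8)
print(proj(c,[[457,333,30]]))
hsv=cv2.cvtColor(f,cv2.COLOR_BGR2HSV)
m=((hsv[:,:,0]>10)&(hsv[:,:,0]<32)&(hsv[:,:,1]>120)&(hsv[:,:,2]>90)).astype(np.uint8)
n,l,st,ce=cv2.connectedComponentsWithStats(m);print([(ce[i].round(1).tolist(),int(st[i,4])) for i in range(1,n) if 8<st[i,4]<3000])
d=(f.max(2)<60).astype(np.uint8);n,l,st,ce=cv2.connectedComponentsWithStats(d);print([(st[i].tolist()) for i in range(1,n) if 300<st[i,4]])
E
```

```text
186 [(170, 153), (172, 152), (174, 154), (176, 149), (178, 148), (180, 157), (182, 158), (184, 153), (186, 96), (188, 78), (190, 79), (192, 88), (194, 135), (196, 161), (198, 163), (200, 162), (202, 164), (204, 163), (206, 164), (208, 163), (210, 163), (212, 163), (214, 164), (216, 163), (218, 163), (220, 163), (222, 164), (224, 163), (226, 163), (228, 164), (230, 164), (232, 163), (234, 164), (236, 164), (238, 165), (240, 165), (242, 164), (244, 164), (246, 165), (248, 164), (250, 165), (252, 165), (254, 165), (256, 165), (258, 165), (260, 166), (262, 159), (264, 107), (266, 99), (268, 131), (270, 169), (272, 170), (274, 170), (276, 168), (278, 166), (280, 165), (282, 167), (284, 168), (286, 169), (288, 169), (290, 137), (292, 79), (294, 165), (296, 169), (298, 169), (300, 169), (302, 174), (304, 179), (306, 179), (308, 179)]
172 [(170, 153), (172, 154), (174, 154), (176, 150), (178, 155), (180, 157), (182, 159), (184, 127), (186, 78), (188, 78), (190, 80), (192, 114), (194, 161), (196, 169), (198, 169), (200, 170), (202, 170), (204, 170), (206, 170), (208, 170), (210, 171), (212, 1
[... 597 characters left out ...]
, 110), (154, 107), (156, 105), (158, 106), (160, 104), (162, 103), (164, 109), (166, 156), (168, 170), (170, 169), (172, 168), (174, 168)] [(135, 154), (137, 154), (139, 150), (141, 105), (143, 138), (145, 157), (147, 156), (149, 154), (151, 120), (153, 121), (155, 152), (157, 163), (159, 168), (161, 168), (163, 170)]
at [440.4 168.2 180.2] yaw 16.78 -> shift [ 0.218 -0.466  0.478] turn 0.146 F [ 0.7 -0.6 -0. ] t 23.32
[[153.91191646 123.3816483 ]]
[([138.3, 146.5], 31), ([151.4, 148.1], 30), ([32.2, 148.6], 19), ([165.0, 149.6], 32), ([44.2, 151.1], 17), ([178.7, 151.5], 32), ([56.4, 153.9], 19), ([68.6, 156.3], 20), ([118.8, 220.4], 14)]
[[165, 93, 15, 48, 615], [0, 251, 560, 169, 53027]]
```

The bracket is seated, with its edges within about 1 px of prediction. But the arm has drifted from its commanded pose, so I'll check the state.

```bash
python3 - <<'E'
from h import *
s=sensors.sense();print(s['qpos'],s['qd'],s['joint_efforts'],s['ee_pos'],s['orientation'],s['contact_force'])
E
```

```text
[ 0.29292183  0.17043491 -0.13038671  1.28479025  0.0965053   3.1416298 ] [ 0.05117211  0.00635018  0.01263576  0.00374992  0.01735517 -0.00014236] [ 8.67468148e+00 -6.13621187e+01  4.89386880e+01 -4.49883984e-01
  1.89504080e+00  3.34514352e-02] [440.41134746 168.16259047 180.21608965] [[ 0.95730983  0.286005   -0.0419407 ]
 [ 0.28868372 -0.95337238  0.0879933 ]
 [-0.01481858 -0.09634445 -0.99523774]] [ 0.70388417 -0.64089329 -0.03887363]
```

>>> carry_out --deltas '[[[0, 0, 0], 0]]'

```text
time: 23.45
ee_pos: [440.0, 171.3, 180.4]
orientation: [[0.956, 0.291, -0.043], [0.294, -0.952, 0.09], [-0.014, -0.098, -0.995]]
contact_force: [0.2, 0.4, -0.6]
opening: 0.875
gripper_force: 0.0
```

```bash
python3 - <<'E'
from h import *
s=sensors.sense();print(s['qpos'],s['qd'],s['ee_pos'],s['orientation'])
E
```

```text
[ 0.29806424  0.17141168 -0.12894735  1.28486284  0.0985842   3.14131092] [ 0.03029642  0.00472387  0.00804902  0.00338578  0.0056316  -0.00313577] [439.98137315 171.32043013 180.3863686 ] [[ 0.95572531  0.29115653 -0.04262643]
 [ 0.2939079  -0.95159954  0.08986909]
 [-0.01439732 -0.09841841 -0.99504097]]
```

Joint 6 hit its limit: turning the other way, to yaw 188°, gives the same grasp.

>>> carry_out --deltas '[[[0, 0, 0], -0.17], [[0, 0, 0], -0.35], [[0, 0, 0], -0.52], [[0, 0, 0], -0.7], [[0, 0, 0], -0.87], [[0, 0, 0], -1.0], [[0, 0, 0], -1.0]]'

```text
time: 24.32
ee_pos: [439.6, 172.7, 180.4]
orientation: [[0.223, 0.974, -0.043], [0.972, -0.219, 0.09], [0.078, -0.062, -0.995]]
contact_force: [0.9, -0.2, -0.4]
opening: 0.881
gripper_force: 0.0
```

>>> carry_out --deltas '[[[0, 0, 0], -0.17], [[0, 0, 0], -0.35], [[0, 0, 0], -0.52], [[0, 0, 0], -0.7], [[0, 0, 0], -0.87], [[0, 0, 0], -1.0], [[0, 0, 0], -1.0]]'

```text
time: 25.2
ee_pos: [439.7, 172.6, 180.5]
orientation: [[-0.73, 0.682, -0.043], [0.678, 0.73, 0.09], [0.093, 0.037, -0.995]]
contact_force: [-0.4, -0.5, 0.3]
opening: 0.879
gripper_force: 0.0
```

```bash
python3 - <<'E'
from h import *
go(515,340,170,188);print(sensors.sense()['qpos'])
E
```

```text
at [439.7 172.6 180.5] yaw 137.12 -> shift [0.192 0.577 0.074] turn -0.848 F [-0.4 -0.5  0.3] t 25.2
[ 0.30077145  0.17171156 -0.12835583  1.28513267  0.09870067  1.05013058]
```

The commanded pose kept a ~5.6° tilt, which is harmless for this grasp. I'll carry on and look at the block.

>>> carry_out --deltas '[[[0.03, 0.09, 0.01], -0.17], [[0.07, 0.2, 0.03], -0.35], [[0.11, 0.33, 0.05], -0.52], [[0.16, 0.47, 0.07], -0.7], [[0.192, 0.577, 0.074], -0.848], [[0.192, 0.577, 0.074], -0.848], [[0.192, 0.577, 0.074], -0.848]]'

```text
time: 26.08
ee_pos: [514.0, 339.8, 169.9]
orientation: [[-0.99, -0.135, -0.043], [-0.138, 0.986, 0.089], [0.031, 0.095, -0.995]]
contact_force: [0.1, 0.5, 0.9]
opening: 0.882
gripper_force: 0.0
```

```bash
python3 - <<'E'
from h import *
f,c=shot('w12');go(457,333,50,188);print(sensors.sense()['orientation'].round(3).tolist())
print(proj(c,[[457,333,30]]))
hsv=cv2.cvtColor(f,cv2.COLOR_BGR2HSV)
m=((hsv[:,:,0]>10)&(hsv[:,:,0]<32)&(hsv[:,:,1]>110)&(hsv[:,:,2]>80)).astype(np.uint8)
n,l,st,ce=cv2.connectedComponentsWithStats(m)
for i in range(1,n):
    if 8<st[i,4]<300:print(ce[i].round(1),st[i,4],cast(c,[ce[i]],24.5).round(1))
v=f.max(2);d=(v<70).astype(np.uint8);n,l,st,ce=cv2.connectedComponentsWithStats(d);print([(st[i].tolist()) for i in range(1,n) if 200<st[i,4]])
u,w=proj(c,[[457,333,30]])[0].astype(int)
print('col',[(r,int(v[r,u])) for r in range(max(w-60,0),w+75,3)]);print('row',[(x,int(v[w,x])) for x in range(u-70,u+70,3)])
E
```

```text
at [514.  339.6 170.2] yaw -172.04 -> shift [ 0.179 -0.034  0.405] turn -0.001 F [0.1 0.7 1.2] t 26.12
[[-0.99, -0.135, -0.043], [-0.138, 0.986, 0.09], [0.03, 0.095, -0.995]]
[[270.13244388 136.56698047]]
[315.    4.6] 42 [[327.4 360.2  24.5]]
[375.4  81.9] 35 [[387.6 433.8  24.5]]
[390.3  82.9] 36 [[386.  449.8  24.5]]
[404.6  83.6] 30 [[384.2 465.4  24.5]]
[419.3  84.4] 34 [[382.4 481.6  24.5]]
[291.7 106.7] 50 [[424.6 351.3  24.5]]
[244.4 108.8] 46 [[433.3 304.2  24.5]]
[260.4 108.3] 48 [[430.6 320.   24.5]]
[276.2 107.6] 47 [[427.7 335.7  24.5]]
[  3.5 129.1] 17 [[482.7  72.9  24.5]]
[ 11.6 130.6] 9 [[483.1  80.5  24.5]]
[ 13.6 146.8] 12 [[498.8  81.8  24.5]]
[ 14.7 166.7] 14 [[518.7  81.9  24.5]]
[ 17.2 188. ] 11 [[540.4  83.2  24.5]]
[ 18.1 197.9] 11 [[550.7  83.6  24.5]]
[ 19.4 204.9] 11 [[558.1  84.5  24.5]]
[  9.  234.6] 10 [[592.   71.8  24.5]]
[  3.2 245.9] 12 [[605.5  64.9  24.5]]
[[520, 0, 40, 191, 5717], [0, 251, 560, 169, 57277]]
col [(76, 179), (79, 184), (82, 185), (85, 182), (88, 180), (91, 187), (94, 184), (97, 138), (100, 162), (103, 159), (106, 162), (109, 164), 
[... 255 characters left out ...]
, (178, 178), (181, 185), (184, 179), (187, 180), (190, 180), (193, 177), (196, 187), (199, 181), (202, 183), (205, 184), (208, 183)]
row [(200, 107), (203, 109), (206, 107), (209, 105), (212, 103), (215, 107), (218, 106), (221, 107), (224, 123), (227, 127), (230, 125), (233, 129), (236, 85), (239, 162), (242, 158), (245, 88), (248, 106), (251, 103), (254, 109), (257, 101), (260, 105), (263, 105), (266, 107), (269, 106), (272, 107), (275, 104), (278, 108), (281, 107), (284, 107), (287, 105), (290, 108), (293, 108), (296, 107), (299, 152), (302, 144), (305, 182), (308, 180), (311, 181), (314, 184), (317, 181), (320, 184), (323, 186), (326, 187), (329, 187), (332, 184), (335, 183), (338, 186)]
```

```bash
python3 - <<'E'
from h import *
f=cv2.imread('pics/w12.png');c=np.load('pics/w12.npy',allow_pickle=True).item();g=cv2.GaussianBlur(f,(3,3),0).mean(2)
print('bgr',f[130:145,262:280].mean((0,1)),f[100:104,255:285].mean((0,1)))
A=line(c,'top -x',ver(g,range(252,294,3),114,128,-1),60)
B=line(c,'top +x',ver(g,range(252,294,3),153,165),60)
C=line(c,'top -y',hor(g,range(126,154,3),292,304,1),60)
D=line(c,'top +y',hor(g,range(126,154,3),240,252,-1),60)
m=(A[0]+B[0])/2;n=(C[0]+D[0])/2;print(m,n)
a=np.radians(10.4);ux=np.array([np.cos(a),np.sin(a)]);uy=np.array([-ux[1],ux[0]])
X=(A[0]@ux+B[0]@ux)/2;Y=(C[0]@uy+D[0]@uy)/2;P=X*ux+Y*uy
print('top centre',P,'size',B[0]@ux-A[0]@ux,D[0]@uy-C[0]@uy,'screw rel',(np.array([429.05,327.8])-P)@ux,(np.array([429.05,327.8])-P)@uy)
R=sensors.sense()['orientation'];z=R[:,2]
t=np.r_[P,47.]   # pad centre wanted
# pad centre = ee - 59*z
e=t+59*z;print('ee target',e);go(*e[:2],e[2],190.4)
E
```

```text
bgr [106.27037037 101.84814815 101.01111111] [161.61666667 158.34166667 159.13333333]
top -x pt [440.4 330.3] dir -78.81 res 0.52
top +x pt [477.4 332.3] dir -89.3 res 0.37
top -y pt [455.9 358.1] dir 10.91 res 0.05
top +y pt [463.2 307.3] dir 19.43 res 0.33
[458.8723  331.31042] [459.54376 332.7008 ]
top centre [458.64731109 332.53628855] size 36.7155482742769 -51.321838936055684 screw rel -29.96606156681842 0.6844030003085678
ee target [456.11867493 337.82461362 -11.70808817]
at [514.  339.6 170.2] yaw -172.04 -> shift [ 0.174 -0.037  0.611] turn -0.041 F [0.1 0.7 1.2] t 26.12
```

>>> carry_out --deltas '[[[0.1, -0.02, 0.05], -0.041], [[0.171, -0.037, 0.15], -0.041], [[0.171, -0.037, 0.3], -0.041], [[0.171, -0.037, 0.45], -0.041], [[0.171, -0.037, 0.57], -0.041], [[0.171, -0.037, 0.622], -0.041], [[0.171, -0.037, 0.622], -0.041], [[0.171, -0.037, 0.622], -0.041]]' --grip 75

```text
time: 27.12
ee_pos: [458.1, 338.9, -13.4]
orientation: [[-0.983, -0.181, -0.041], [-0.184, 0.979, 0.091], [0.024, 0.097, -0.995]]
contact_force: [0.4, -0.7, 0.5]
opening: 0.878
gripper_force: 0.0
```

>>> carry_out --deltas '[[[0, 0, 0], 0], [[0, 0, 0], 0], [[0, 0, 0], 0], [[0, 0, 0], 0]]' --grip 35 --newtons 90

```text
time: 27.62
ee_pos: [459.5, 339.1, -11.2]
orientation: [[-0.983, -0.181, -0.037], [-0.184, 0.979, 0.091], [0.02, 0.097, -0.995]]
contact_force: [-6.5, -10.1, 43.8]
opening: 0.579
gripper_force: 93.2
```

>>> carry_out --deltas '[[[0, 0, -0.05], 0], [[0, 0, -0.15], 0], [[0, 0, -0.28], 0], [[0, 0, -0.4], 0], [[0, 0, -0.4], 0], [[0, 0, -0.4], 0]]'

```text
time: 28.38
ee_pos: [461.7, 327.6, 103.5]
orientation: [[-0.982, -0.181, -0.044], [-0.185, 0.979, 0.089], [0.027, 0.096, -0.995]]
contact_force: [0.3, 0.5, -4.3]
opening: 0.576
gripper_force: 101.3
```

```bash
python3 - <<'E'
from h import *
s=sensors.sense();R=s['orientation'];z=R[:,2];print(s['opening'],s['gripper_force'],s['wrist_torque'])
f,c=shot('w13')
hsv=cv2.cvtColor(f,cv2.COLOR_BGR2HSV);m=((hsv[:,:,0]>10)&(hsv[:,:,0]<32)&(hsv[:,:,1]>110)&(hsv[:,:,2]>80)).astype(np.uint8)
n,l,st,ce=cv2.connectedComponentsWithStats(m)
T=c['view'];
for i in range(1,n):
    if 30<st[i,4]<900:
        P=cast(c,[ce[i]],s['ee_pos'][2]+11.2+25)[0];print(ce[i].round(1),st[i,4],(R.T@(P-s['ee_pos'])).round(1))
print('block origin target',cw(-51,0));go(*cw(-43,0),150,182.6)
E
```

```text
0.5757159525624985 101.31999521981925 [-0.16693462 -0.09117833  0.02697442]
[409.3 141.8] 55 [ 58.7  59.9 -29.1]
[426.5 143.3] 57 [ 58.   68.7 -28.2]
[443.4 144.6] 54 [ 57.4  77.5 -27.4]
[459.5 146.4] 57 [ 56.5  86.1 -26.6]
[328.5 199.2] 210 [ 31.6  21.6 -33.5]
[227.3 200.4] 220 [ 32.2 -26.5 -38.1]
[261.3 200. ] 226 [ 32.  -10.6 -36.5]
[295.  199.6] 220 [ 31.8   5.4 -35. ]
block origin target [500.95250094  17.28648761]
at [461.4 327.4 103. ] yaw -169.36 -> shift [ 0.039 -1.024 -0.254] turn 0.134 F [ 0.1  0.2 -4.9] t 28.43
```

```bash
cat >> h.py <<'E'
def blk(x,y,z,yaw=182.6):
    zt=sensors.sense()['orientation'][:,2];p=np.r_[cw(x,y),z]+59*zt;go(*p,yaw)
E
python3 -c "
from h import *
blk(-41,-4.3,185)"
```

```text
at [461.4 327.4 103. ] yaw -169.36 -> shift [ 0.038 -1.028 -0.175] turn 0.134 F [ 0.1  0.2 -4.9] t 28.43
```

>>> carry_out --deltas '[[[0.005, -0.1, -0.08], 0.02], [[0.01, -0.25, -0.15], 0.04], [[0.02, -0.43, -0.175], 0.06], [[0.025, -0.6, -0.175], 0.08], [[0.03, -0.77, -0.175], 0.1], [[0.035, -0.9, -0.175], 0.12], [[0.038, -0.97, -0.175], 0.134], [[0.038, -1.0, -0.175], 0.134], [[0.038, -1.0, -0.175], 0.134]]'

```text
time: 29.55
ee_pos: [507.3, 27.5, 127.4]
orientation: [[-0.998, -0.042, -0.044], [-0.046, 0.995, 0.09], [0.04, 0.092, -0.995]]
contact_force: [0.7, 0.7, -4.9]
opening: 0.581
gripper_force: 101.0
```

```bash
python3 - <<'E'
from h import *
blk(-41,-4.3,120);blk(-41,-4.3,75)
s=sensors.sense();print(s['orientation'].round(3).tolist(),s['opening'])
f,c=shot('w14')
hsv=cv2.cvtColor(f,cv2.COLOR_BGR2HSV);m=((hsv[:,:,0]>10)&(hsv[:,:,0]<32)&(hsv[:,:,1]>110)&(hsv[:,:,2]>80)).astype(np.uint8)
n,l,st,ce=cv2.connectedComponentsWithStats(m);print([(ce[i].round(1).tolist(),int(st[i,4])) for i in range(1,n) if 100<st[i,4]<400])
E
```

```text
at [507.3  27.5 127.4] yaw -177.37 -> shift [-0.012 -0.049  0.216] turn 0.0 F [ 0.7  0.7 -4.9] t 29.55
at [507.3  27.5 127.4] yaw -177.37 -> shift [-0.018 -0.063  0.366] turn 0.0 F [ 0.7  0.7 -4.9] t 29.55
[[-0.998, -0.042, -0.044], [-0.046, 0.995, 0.09], [0.04, 0.092, -0.995]] 0.5805769937642923
[([328.7, 199.1], 216), ([227.3, 200.4], 220), ([261.4, 200.0], 224), ([295.2, 199.6], 221)]
```

>>> carry_out --deltas '[[[-0.006, -0.03, 0], 0], [[-0.012, -0.049, 0.05], 0], [[-0.012, -0.049, 0.13], 0], [[-0.012, -0.049, 0.2], 0], [[-0.014, -0.055, 0.26], 0], [[-0.016, -0.06, 0.31], 0], [[-0.017, -0.061, 0.33], 0], [[-0.017, -0.061, 0.33], 0]]'

```text
time: 30.6
ee_pos: [508.6, 19.9, 26.3]
orientation: [[-0.998, -0.043, -0.044], [-0.047, 0.995, 0.093], [0.04, 0.095, -0.995]]
contact_force: [1.6, 11.1, -11.4]
opening: 0.573
gripper_force: 94.0
```

```bash
python3 -c "
from h import *
blk(-41,-4.3,70);print(sensors.sense()['opening'],sensors.sense()['gripper_force'])"
```

```text
at [508.6  19.9  26.3] yaw -177.31 -> shift [-0.002 -0.008  0.049] turn 0.001 F [  1.6  11.1 -11.4] t 30.6
0.5733575103892701 94.0472556228633
```

>>> carry_out --deltas '[[[0, 0.0, -0.04], 0], [[0, 0.018, -0.04], 0], [[0, 0.018, -0.04], 0], [[0, 0.017, -0.02], 0], [[0, 0.015, 0.0], 0], [[0, 0.015, 0.01], 0], [[0, 0.015, 0.01], 0]]'

```text
time: 31.48
ee_pos: [508.8, 23.0, 24.8]
orientation: [[-0.998, -0.042, -0.043], [-0.046, 0.995, 0.09], [0.039, 0.092, -0.995]]
contact_force: [0.5, 0.3, -5.1]
opening: 0.574
gripper_force: 97.3
```

>>> carry_out --deltas '[[[0, -0.001, 0.015], 0], [[0, -0.002, 0.03], 0], [[0, -0.002, 0.038], 0], [[0, -0.002, 0.038], 0]]'

```text
time: 31.98
ee_pos: [508.4, 23.5, 13.5]
orientation: [[-0.998, -0.042, -0.043], [-0.046, 0.995, 0.09], [0.039, 0.092, -0.995]]
contact_force: [0.1, 0.4, -5.2]
opening: 0.579
gripper_force: 97.3
```

>>> carry_out --deltas '[[[0, 0, 0.006], 0], [[0, 0, 0.012], 0], [[0, 0, 0.018], 0], [[0, 0, 0.018], 0]]'

```text
time: 32.48
ee_pos: [508.9, 23.7, 11.5]
orientation: [[-0.998, -0.042, -0.04], [-0.045, 0.995, 0.089], [0.036, 0.091, -0.995]]
contact_force: [-22.1, -0.9, 57.9]
opening: 0.574
gripper_force: 105.8
```

>>> carry_out --deltas '[[[0, 0, -0.018], 0], [[0, 0, -0.018], 0]]'

```text
time: 32.72
ee_pos: [508.9, 23.5, 14.0]
orientation: [[-0.998, -0.042, -0.042], [-0.046, 0.995, 0.09], [0.038, 0.092, -0.995]]
contact_force: [0.4, -0.5, -5.5]
opening: 0.576
gripper_force: 97.6
```

>>> carry_out --deltas '[[[0, 0, 0], 0], [[0, 0, 0], 0], [[0, 0, 0], 0], [[0, 0, -0.03], 0], [[0, 0, -0.1], 0], [[0, 0, -0.22], 0], [[0, 0, -0.35], 0], [[0, 0, -0.4], 0], [[0, 0, -0.4], 0]]' --grip 66

```text
time: 33.85
ee_pos: [514.3, 12.6, 133.8]
orientation: [[-0.998, -0.042, -0.041], [-0.046, 0.995, 0.09], [0.037, 0.092, -0.995]]
contact_force: [-0.1, 0.7, 0.1]
opening: 0.772
gripper_force: 0.0
```

```bash
python3 - <<'E'
from h import *
s=sensors.sense();f,c=shot('w15');g=cv2.GaussianBlur(f,(3,3),0).mean(2)
hsv=cv2.cvtColor(f,cv2.COLOR_BGR2HSV);m=((hsv[:,:,0]>8)&(hsv[:,:,0]<34)&(hsv[:,:,1]>110)&(hsv[:,:,2]>80)).astype(np.uint8)
n,l,st,ce=cv2.connectedComponentsWithStats(m)
a=np.radians(YAW);U=np.array([[np.cos(a),np.sin(a)],[-np.sin(a),np.cos(a)]])
for i in range(1,n):
    if 25<st[i,4]<600:print(ce[i].round(1),st[i,4],(U@(cast(c,[ce[i]],46.5)[0,:2]-CC)).round(1))
# upper part edges along block centre lines
def prof(p,q,k):
    P=np.linspace(p,q,k);uv=proj(c,[[*cw(x,y),82] for x,y in P]).round().astype(int);return [(P[j].round(0).tolist(),int(g[uv[j,1],uv[j,0]])) for j in range(k) if 0<=uv[j,0]<560 and 0<=uv[j,1]<420]
print('along y',prof((-45,-40),(-45,40),41));print('along x',prof((-75,0),(0,0),38))
E
```

```text
[253.  163.7] 66 [-73.8 -22.6]
[271.4 163.5] 68 [-73.8  -6.8]
[289.9 163.2] 63 [-73.9   9.3]
[308.1 163. ] 65 [-73.8  25.3]
along y [([-45.0, -40.0], 101), ([-45.0, -38.0], 98), ([-45.0, -36.0], 91), ([-45.0, -34.0], 99), ([-45.0, -32.0], 72), ([-45.0, -30.0], 77), ([-45.0, -28.0], 77), ([-45.0, -26.0], 78), ([-45.0, -24.0], 72), ([-45.0, -22.0], 45), ([-45.0, -20.0], 46), ([-45.0, -18.0], 47), ([-45.0, -16.0], 46), ([-45.0, -14.0], 46), ([-45.0, -12.0], 46), ([-45.0, -10.0], 47), ([-45.0, -8.0], 46), ([-45.0, -6.0], 46), ([-45.0, -4.0], 45), ([-45.0, -2.0], 46), ([-45.0, 0.0], 70), ([-45.0, 2.0], 61), ([-45.0, 4.0], 46), ([-45.0, 6.0], 45), ([-45.0, 8.0], 44), ([-45.0, 10.0], 46), ([-45.0, 12.0], 47), ([-45.0, 14.0], 46), ([-45.0, 16.0], 44), ([-45.0, 18.0], 49), ([-45.0, 20.0], 49), ([-45.0, 22.0], 47), ([-45.0, 24.0], 47), ([-45.0, 26.0], 90), ([-45.0, 28.0], 91), ([-45.0, 30.0], 123), ([-45.0, 32.0], 160), ([-45.0, 34.0], 161), ([-45.0, 36.0], 161), ([-45.0, 38.0], 159), ([-45.0, 40.0], 159)]
along x [([-75.0, 0.0], 135), ([-73.0, 0.0], 134), ([-71.0, 0.0], 123), ([-69.0, 0.0], 80), ([-67.0, 0.0], 80), ([-65.0, 0.0], 47), ([-63.0, 0.0], 42), ([-61.0, 0.0], 43), ([-59.0, 0.0], 48), ([-57.0, 0.0], 49), ([-55.0, 0.0], 47), ([-53.0, 0.0], 48), ([-51.0, 0.0], 47), ([-49.0, 0.0], 45), ([-47.0, 0.0], 64), ([-45.0, 0.0], 68), ([-43.0, 0.0], 51), ([-41.0, 0.0], 47), ([-39.0, 0.0], 47), ([-36.0, 0.0], 50), ([-34.0, 0.0], 65), ([-32.0, 0.0], 79), ([-30.0, 0.0], 78), ([-28.0, 0.0], 80), ([-26.0, 0.0], 79), ([-24.0, 0.0], 82), ([-22.0, 0.0], 80), ([-20.0, 0.0], 79), ([-18.0, 0.0], 79), ([-16.0, 0.0], 80), ([-14.0, 0.0], 86), ([-12.0, 0.0], 89), ([-10.0, 0.0], 89), ([-8.0, 0.0], 88), ([-6.0, 0.0], 88), ([-4.0, 0.0], 88), ([-2.0, 0.0], 87), ([0.0, 0.0], 88)]
```

Flat and well placed: all four screws lie at case x=-73.8, with even spacing and the y centre at +1.3. Next I'll push the knob home with closed fingers from outside.

```bash
python3 - <<'E'
from h import *
zt=sensors.sense()['orientation'][:,2]
for z in(44,):
    p=np.r_[cw(-79.5,-200),z]+40*zt;go(*p,182.6)
E
```

```text
at [513.6  12.7 132.7] yaw -177.37 -> shift [ 0.125 -0.674  0.373] turn 0.001 F [-0.2 -0.2 -0.3] t 33.9
```

>>> carry_out --deltas '[[[0.06, -0.15, 0], 0], [[0.125, -0.33, 0], 0], [[0.125, -0.5, 0], 0], [[0.125, -0.63, 0], 0], [[0.125, -0.674, 0], 0], [[0.125, -0.674, 0.05], 0], [[0.125, -0.674, 0.16], 0], [[0.125, -0.674, 0.28], 0], [[0.125, -0.674, 0.36], 0], [[0.125, -0.674, 0.373], 0], [[0.125, -0.674, 0.373], 0]]' --grip 0

```text
time: 35.28
ee_pos: [480.0, -179.3, 4.9]
orientation: [[-0.998, -0.043, -0.043], [-0.047, 0.995, 0.09], [0.039, 0.092, -0.995]]
contact_force: [0.1, -0.6, 0.2]
opening: 0.001
gripper_force: 0.0
```

```bash
python3 - <<'E'
from h import *
zt=sensors.sense()['orientation'][:,2]
for y in(-130,-122):
    p=np.r_[cw(-79.5,y),44]+40*zt;go(*p,182.6)
E
```

```text
at [ 480.  -179.3    4.9] yaw -177.31 -> shift [0.    0.229 0.023] turn 0.002 F [ 0.1 -0.6  0.2] t 35.27
at [ 480.  -179.3    4.9] yaw -177.31 -> shift [0.    0.256 0.026] turn 0.002 F [ 0.1 -0.6  0.2] t 35.27
```

>>> carry_out --deltas '[[[0, 0.03, 0.003], 0], [[0, 0.07, 0.007], 0], [[0, 0.11, 0.011], 0], [[0, 0.15, 0.015], 0], [[0, 0.18, 0.018], 0], [[0, 0.205, 0.021], 0], [[0, 0.225, 0.023], 0], [[0, 0.24, 0.024], 0], [[0, 0.24, 0.024], 0]]'

```text
time: 36.4
ee_pos: [476.4, -107.4, 4.0]
orientation: [[-0.998, -0.043, -0.043], [-0.046, 0.995, 0.09], [0.039, 0.092, -0.995]]
contact_force: [0.6, 0.7, 0.2]
opening: -0.003
gripper_force: 0.0
```

>>> carry_out --deltas '[[[0, 0.01, 0.001], 0], [[0, 0.02, 0.002], 0], [[0, 0.026, 0.003], 0], [[0, 0.026, 0.003], 0]]'

```text
time: 36.9
ee_pos: [476.1, -99.8, 3.9]
orientation: [[-0.998, -0.042, -0.043], [-0.046, 0.995, 0.09], [0.039, 0.092, -0.995]]
contact_force: [-0.4, -1.4, 1.0]
opening: 0.003
gripper_force: 0.5
```

```bash
python3 - <<'E'
from h import *
f,c=shot('w16');g=f.mean(2)
for d in(0,3,6):print(d,proj(c,[[*cw(-79.5,-108-d),71],[*cw(-79.5,-90-d),71],[*cw(-79.5,-63.5),68],[*cw(-79.5,10-d),54]]).round(1).tolist())
s=proj(c,[[*cw(-79.5,-108),71]])[0].astype(int)
r=int(s[1]);print(r,[(x,int(g[r,x])) for x in range(s[0]-20,min(s[0]+130,560),2)])
E
```

```text
0 [[318.4, 290.9], [361.1, 288.6], [417.9, 282.0], [538.6, 261.0]]
3 [[311.2, 291.3], [354.1, 289.0], [417.9, 282.0], [533.5, 261.3]]
6 [[303.9, 291.6], [347.0, 289.4], [417.9, 282.0], [528.3, 261.6]]
290 [(298, 34), (300, 23), (302, 29), (304, 32), (306, 33), (308, 35), (310, 26), (312, 24), (314, 32), (316, 29), (318, 35), (320, 35), (322, 25), (324, 29), (326, 29), (328, 26), (330, 17), (332, 22), (334, 9), (336, 27), (338, 21), (340, 33), (342, 31), (344, 24), (346, 36), (348, 39), (350, 37), (352, 39), (354, 34), (356, 25), (358, 30), (360, 20), (362, 26), (364, 35), (366, 24), (368, 29), (370, 32), (372, 17), (374, 56), (376, 93), (378, 117), (380, 115), (382, 108), (384, 103), (386, 115), (388, 95), (390, 100), (392, 101), (394, 106), (396, 103), (398, 102), (400, 95), (402, 99), (404, 99), (406, 102), (408, 103), (410, 102), (412, 103), (414, 111), (416, 157), (418, 180), (420, 197), (422, 199), (424, 195), (426, 195), (428, 197), (430, 196), (432, 192), (434, 191), (436, 190), (438, 193), (440, 192), (442, 191), (444, 191), (446, 196)]
```

>>> carry_out --deltas '[[[0, 0.005, 0], 0], [[0, 0.01, 0.001], 0], [[0, 0.014, 0.001], 0], [[0, 0.014, 0.001], 0]]'

```text
time: 37.45
ee_pos: [476.2, -99.0, 4.1]
orientation: [[-0.998, -0.041, -0.043], [-0.044, 0.996, 0.084], [0.039, 0.085, -0.996]]
contact_force: [-1.6, -26.9, -1.9]
opening: -0.001
gripper_force: 13.5
```

>>> carry_out --deltas '[[[0, -0.03, 0], 0], [[0, -0.12, -0.01], 0], [[0, -0.25, -0.02], 0], [[0, -0.25, -0.15], 0], [[0, -0.2, -0.35], 0], [[0, -0.1, -0.5], 0], [[0, 0.1, -0.5], 0], [[0, 0.1, -0.5], 0], [[0, 0.1, -0.5], 0]]'

```text
time: 38.58
ee_pos: [481.2, -79.3, 155.9]
orientation: [[-0.998, -0.043, -0.043], [-0.047, 0.995, 0.09], [0.039, 0.092, -0.995]]
contact_force: [0.5, -0.1, 0.6]
opening: -0.005
gripper_force: 0.0
```

```bash
python3 - <<'E'
from h import *
print(sensors.sense()['ee_pos'].round(1))
f,c=shot('w17');g=cv2.GaussianBlur(f,(3,3),0).mean(2)
def prof(x,ys,z):
    out=[]
    for y in ys:
        u,v=proj(c,[[*cw(x,y),z]])[0].round().astype(int)
        if 0<=u<560 and 0<=v<420:out.append((int(y),int(g[v,u])))
    return out
print('knob z71',prof(-79.5,range(-120,-60,2),71));print('rod top z59',prof(-79.5,range(-40,30,2),59));print('beside rod, step z46',prof(-69,range(-40,40,3),46))
hsv=cv2.cvtColor(f,cv2.COLOR_BGR2HSV);m=((hsv[:,:,0]>8)&(hsv[:,:,0]<34)&(hsv[:,:,1]>110)&(hsv[:,:,2]>80)).astype(np.uint8)
n,l,st,ce=cv2.connectedComponentsWithStats(m);a=np.radians(YAW);U=np.array([[np.cos(a),np.sin(a)],[-np.sin(a),np.cos(a)]])
for i in range(1,n):
    if 15<st[i,4]<300:print(ce[i].round(1),st[i,4],(U@(cast(c,[ce[i]],46.5)[0,:2]-CC)).round(1))
# bystanders unmoved: compare top view
t=cams.grab_frame('top').astype(int);o=cv2.imread('pics/top0.png').astype(int);d=(abs(t-o).max(2)>40)
for n,(x,y) in dict(meter=(155,170),spool=(217,153),torch=(381,151),blue1=(146,254),blue2=(191,283)).items():print(n,d[y-15:y+15,x-15:x+15].sum())
E
```

```text
[481.2 -79.3 155.9]
knob z71 [(-120, 165), (-118, 166), (-116, 165), (-114, 164), (-112, 165), (-110, 167), (-108, 47), (-106, 20), (-104, 20), (-102, 25), (-100, 26), (-98, 24), (-96, 24), (-94, 25), (-92, 22), (-90, 114), (-88, 147), (-86, 136), (-84, 132), (-82, 132), (-80, 141), (-78, 156), (-76, 155), (-74, 155), (-72, 155), (-70, 155), (-68, 155), (-66, 122), (-64, 129), (-62, 179)]
rod top z59 [(-40, 181), (-38, 169), (-36, 166), (-34, 165), (-32, 166), (-30, 167), (-28, 167), (-26, 166), (-24, 165), (-22, 166), (-20, 166), (-18, 163), (-16, 164), (-14, 163), (-12, 162), (-10, 163), (-8, 164), (-6, 163), (-4, 163), (-2, 164), (0, 164), (2, 164), (4, 164), (6, 165), (8, 164), (10, 140), (12, 140), (14, 138), (16, 128), (18, 149), (20, 151), (22, 153), (24, 154), (26, 150), (28, 148)]
beside rod, step z46 [(-40, 182), (-37, 181), (-34, 140), (-31, 136), (-28, 143), (-25, 142), (-22, 132), (-19, 142), (-16, 140), (-13, 140), (-10, 141), (-7, 141), (-4, 140), (-1, 140), (2, 138), (5, 139), (8, 136), (11, 139), (14, 139), (17, 139), (20, 143), (23, 148), (26, 155), (29, 153), (32, 153), (35, 152), (38, 183)]
[392.1 198.1] 43 [-73.5  24.8]
[361.3 200.8] 17 [-71.4  -7. ]
meter 0
spool 0
torch 0
blue1 0
blue2 0
```

The knob spans y -108 to -90 and the rod tip is at +10, so the bolt is fully home. The block hasn't moved and the bystanders are untouched, so I'm handing the job in.

```bash
python3 -c "
from workcell import job
print(job.close_job())"
```

```text
the job is handed in; nothing more can be done
None
```

The case is packed in the order asked, with the bolt fully home over the block's low step and the spool, torch and meter unmoved; I handed the job in at about 39 s and was not told the verdict.

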